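# Load the indexing fixture and hold it at the third stop

### The arm

A 6-joint arm with a two-finger parallel gripper is mounted at the origin on a cart in front of the work surface, level with it; the furniture and walls round the work are solid. World frame = base frame: x ahead of the robot, y to its left, z up, the work surface at z = 0. Lengths are in mm, angles in rad, forces in N, time in s.
With the tool pointing down it reaches from about 350 to 975 mm from the base axis. Payload 7.1 kg.
Tool frame: the origin (TCP) lies at the very end of the fingers, on their centre line; the grasp point (between the pads) lies 19 mm behind it; z points along the fingers, y is the direction in which the jaws open and shut (so a half turn about z gives the same grasp; the last joint's range is limited). The gripper opens to 88 mm and grips with 3 to 60 N. Pads are 20 mm wide; open, the fingers measure 115 mm over their backs; the gripper's body (75 mm by 178 mm) begins 61 mm behind the grasp point.
Start: joints at [-1.264, 0.423, 1.63, -0, 1.089, -0.019], TCP at [200.059, -592.099, 194.875] pointing down, gripper open.
Joint ranges: [-3, 3], [-0.9, 2.11], [0.09, 2.58], [-1.31, 4.45], [0.11, 2.69], [-2.54, 2.54]. Speed limits (rad/s): [2.39, 2.39, 3.01, 3.14, 3.14, 3.14].

### API

Orientations are given as a rotation vector (axis times angle).
In Python, from workcell import readout, imaging, close_job gives the robot as it stands.
- The arm moves only by the tool carry_out, never from a script. Its argument "rows" is a list of rows, each a list of 3 entries, a list of its own where there are three numbers: the shift along the tool's x, y, z in m, then the turn, a rotation vector about the tool's x, y, z in rad, then the closure, from 0 (fully open) to 1 (shut). In form: [[[dx, dy, dz], [wx, wy, wz], hand], ...]. A call has 1 to 12 rows; each row shifts and turns the commanded pose from where the row before left it, along the tool's axes as they then stand; what a row does not reach is not made up. A row lasts 1/12 s, in which the tool goes at most 41.7 mm and 7.16 degrees, less where a joint would pass 70% of its speed; a pose out of reach is approached as far as the arm can. A call with a gripper value outside its range is refused whole. The fingers move at their own pace and stop on an object; the grip force is fixed at half the most. Time passes only in rows, so rows that do not move let the fingers close. It gives the time, the measured TCP pose, the force and the opening at its end, in the units of the state.
- readout.get_obs(): the state, without advancing time (a new reading comes with each control period).
- imaging.get_image(name): name is "scene" or "top"; returns the picture (400x640x3 uint8, red, green, blue); there is no depth.
- imaging.camera_params(name): a dict with "fx", "fy", "cx", "cy" (pixels), "rvec" (rotation vector, rad) and "tvec" (3), from world to camera coordinates, as OpenCV has them. Camera axes: x right, y down, z forward; pixel columns grow to the right and rows downward; lengths in mm; the calibration is good to about 2 mm. A picture is of the moment at which its call begins. camera_params takes no time and is no camera call.
- close_job(): hands the job in, once; it reports no verdict.
The state is a dict: "t": time; "qpos": joint angles; "qvel": joint speeds; "joint_torque": joint torques, N m; "ee_pos": TCP position; "orientation": TCP orientation; "ft_force": force on the tool from outside, world axes, zero at the start; "moment": the same for the moment, N m; "width": finger opening in mm.
Only numpy, scipy, OpenCV 4.12 (cv2) and the standard library are available. Lean on these libraries where they do the work, as an engineer would, in place of code of your own. Each camera call takes 0.05 s, during which the arm holds its last target.

### The job

Stand the stepped arbor upright in the round nest of the indexing fixture and let go of it. Then grip the fixture's bar knob and turn it clockwise (seen from above) from its home stop, counting the clicks, to the third click, without running on past that stop; the knob springs back when released, so finish while still holding it there, with the arbor standing in its nest. Leave the other loose parts on the bench where they are.

Things in the scene. Friction and masses are not known exactly. Their poses are not given: they have to be found in the camera images.
- arbor: the stepped steel arbor, standing on its wide end: 98 mm tall, round, 43 mm across at the foot, a 24 mm thick round shank from 56 mm up to its top; 0.42 kg. Origin at the centre of its underside, z up along its axis.
- hex_adapter: bystander: plated reducing hex adapter, 94 mm tall, standing near the arbor with a hexagon round its middle, 51 mm across the corners. Origin at the centre of its underside.
- spacer_ring: bystander: flat steel ring, 54 mm outside, 12 mm high. Origin at the centre of its underside.
- bore_sleeve: bystander: ground steel sleeve lying on its side, 106 mm long, 35 mm thick. Origin at the centre of its underside.
- flange_bearing: bystander: bearing in a flange, 92 by 72 mm, 38 mm high. Origin at the centre of its underside.
- fixture: indexing fixture bolted to the bench: grey casting 150 mm (x) by 335 mm (y, -145 to +190), 22 mm high. Origin in its underside; x away from the robot, y left at zero yaw. Knob axis at y -85 mm, round table (radius 77, top 41 mm above the bench) at y +85; a belt turns the table with the knob, same angle, same way. A post 70 mm high, 12 mm thick stands by the nest's third station (x -27, y +169).
- nest (a point): centre of the nest's floor, 41 mm above the bench: a steel ring 51 mm inside (the arbor's foot is 43 mm), 62 mm outside, wall 12 mm high, open at the top, fixed on the table 42 mm from its centre and turning with it. With the knob at home it lies on the robot's side of the table (fixture x -42, y +85 mm).
- knob_grip (a point): point on the knob's upright axis inside its bar grip, 74 mm above the bench; x along the bar, turning with it (at home: the fixture's x). The black bar is 50 mm long, 16 mm wide, from 47 to 91 mm above the bench, on a hub of 54 mm diameter; nothing else within 55 mm of the axis is higher than 47 mm. Grip it across its 16 mm width.
- knob (a joint): knob angle, rad: 0 at home (end stop), growing clockwise seen from above. Clicked stops every 24 degrees: 0.419, 0.838, 1.257 (the third), 1.676, 2.094; light lines on the casting mark them. A return spring (about 0.24 N m) pulls it towards home and is stronger than the clicks, which add or take about 0.06 N m: let go, it runs back to 0.
Things that resemble listed ones, but are neither listed nor needed, are in the scene too. Leave any orange or pink look-alike of the arbor alone.

How it is judged (in metres and radians):
On the way, in this order (a step that is already met when the one before it is completed fails the run):
1. the arbor stands upright in the nest, let go of, with the knob still at home (horizontal distance between arbor and nest below 0.007 m and z of arbor in the frame of nest below 0.004 m and angle between arbor's own z axis and vertical below 0.1 rad and contact force between the fingers and arbor below 0.2 N and value of joint knob below 0.2 rad), for 0.3 s.
2. the knob, in the fingers, passes the first stop (value of joint knob above 0.35 rad and contact force between the fingers and knob above 1 N), for 0.1 s.
At the end, for the whole second after the job is handed in: The fingers hold the knob (more than 1 N) at rest at the third stop, 1.257 rad within 0.15; the arbor stands upright (within 0.1 rad) in the nest, its foot on the nest's floor and untouched by the robot (value of joint knob between 1.107 and 1.407 rad and velocity of joint knob between -0.15 and 0.15 rad/s and contact force between the fingers and knob above 1 N and contact force between each of the arm, the fingers and arbor below 0.2 N and horizontal distance between arbor and nest below 0.007 m and z of arbor in the frame of nest below 0.004 m and angle between arbor's own z axis and vertical below 0.1 rad); the arm keeps its last pose, push and grip.
It fails at once if the knob is turned on past the third stop, over the crest towards the fourth (value of joint knob above 1.5 rad).
It fails at once if another loose part is moved by more than 30 mm (distance of any of hex_adapter, spacer_ring, bore_sleeve, flange_bearing from where it was at the start of the episode above 0.03 m).
It also fails if it takes over 58 s, if anything falls off the work surface, if the arm or the gripper's body presses on something with over 40 N, if the wrist force passes 120 N, or if a joint passes its speed limit or range.

## Working session

There is one attempt and no reset: what is moved stays moved. The work goes in short steps, Python scripts to look and compute and a tool call to move; the robot and the scene stay as the last step left them, time stands still between calls to the robot, and variables do not carry over. Pictures are saved under pics/ and viewed, and the job is handed in when it is done.

Besides the shell and the picture viewer there is one more tool, called after "Emit:" as name([rows], argument=value, ...), one row to a line, values as JSON. carry_out: Moves the arm, as the interface text tells. Its arguments: {"type":"object","properties":{"rows":{"type":"array","items":{"type":"array"}}},"required":["rows"]}

```bash
mkdir -p pics; ls
python3 - <<'E'
from workcell import readout, imaging
import cv2
for n in ("scene","top"):
    im=imaging.get_image(n); cv2.imwrite(f"pics/{n}0.png",cv2.cvtColor(im,cv2.COLOR_RGB2BGR)); 
    print(n,imaging.camera_params(n))
print(readout.get_obs())
E
```

```text
pics
scene {'fx': 415.67607724869526, 'fy': 415.67607724869526, 'cx': 316.76067774895057, 'cy': 190.78900114769007, 'rvec': array([ 0.76138413, -2.60523958,  1.12233625]), 'tvec': array([459.02827245, 313.89114294, 891.52338748])}
top {'fx': 364.95370743037154, 'fy': 364.95370743037154, 'cx': 317.92209559150706, 'cy': 196.05244989584673, 'rvec': array([ 2.14865004, -2.17778001,  0.11869422]), 'tvec': array([ -22.39003197,  588.41806759, 1127.39818124])}
{'t': 0.1, 'qpos': array([-1.26397865e+00,  4.23767288e-01,  1.63056093e+00,  2.06111827e-05,
        1.08861485e+00, -1.89790272e-02]), 'qvel': array([-0.00074407, -0.00108685, -0.00267495,  0.00048324, -0.00047369,
       -0.00211502]), 'joint_torque': array([ 6.15306290e-04, -5.45609844e+01, -2.74324411e+01,  6.44266116e-02,
        1.88435800e-02, -7.65594137e-06]), 'ee_pos': array([ 199.92623092, -591.61511941,  194.19835596]), 'orientation': array([-3.09868338e+00, -5.09267934e-01,  2.75736889e-04]), 'ft_force': array([ 0.30815417, -0.5035917 , -0.17328857]), 'moment': array([-0.06095556, -0.04616086, -0.01708667]), 'width': 87.69251597756316}
```

View pics/scene0.png

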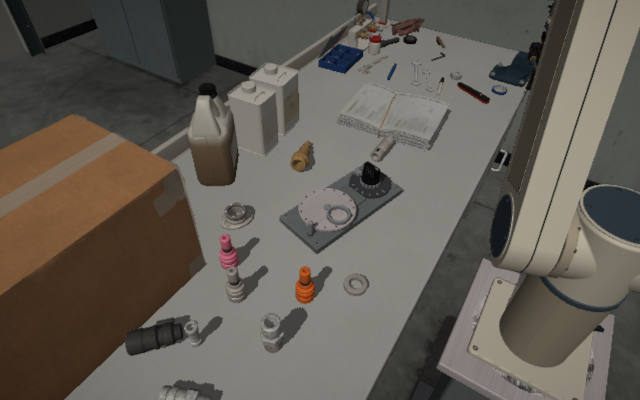

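View pics/top0.png

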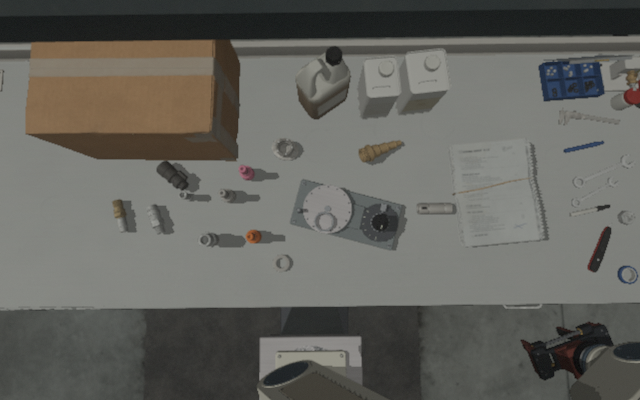

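The grey arbor appears at scene (234,284) and top (228,195), with the hex adapter at scene (271,330). The fixture is at top (345,212). I'll zoom in on these.

Run:
```python
import cv2
a=cv2.imread("pics/scene0.png");b=cv2.imread("pics/top0.png")
cv2.imwrite("pics/z1.png",cv2.resize(a[225:365,170:370],None,fx=4,fy=4,interpolation=cv2.INTER_CUBIC))
cv2.imwrite("pics/z2.png",cv2.resize(b[150:260,150:310],None,fx=5,fy=5,interpolation=cv2.INTER_CUBIC))
cv2.imwrite("pics/z3.png",cv2.resize(b[165:265,280:415],None,fx=5.9,fy=5.9,interpolation=cv2.INTER_CUBIC))
cv2.imwrite("pics/z4.png",cv2.resize(a[150:255,270:410],None,fx=5.7,fy=5.7,interpolation=cv2.INTER_CUBIC))
```

```text
(no output)
```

View pics/z1.png

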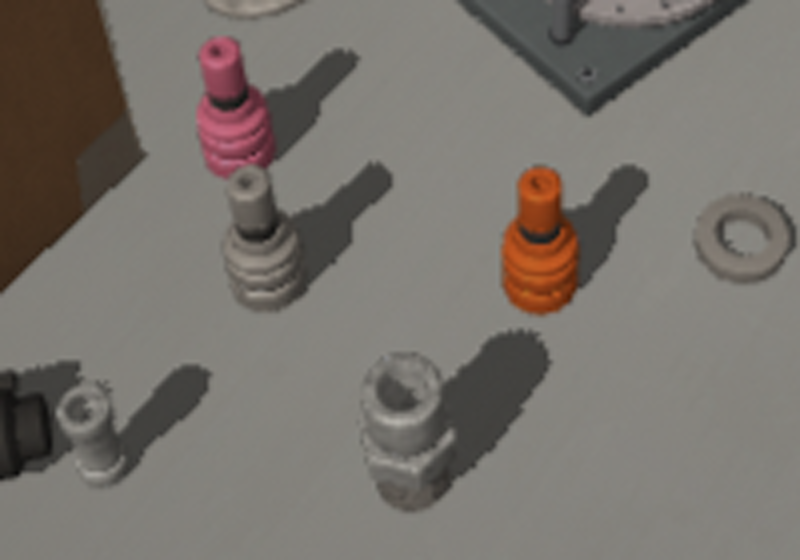

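View pics/z2.png

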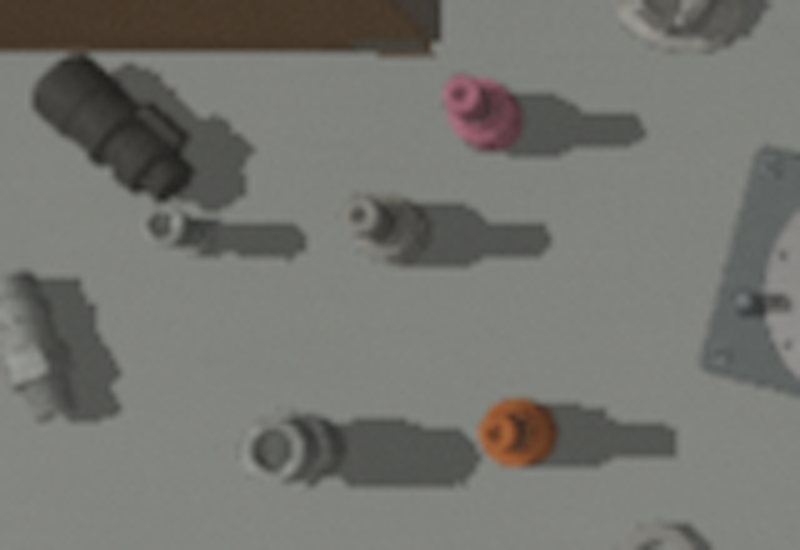

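View pics/z3.png

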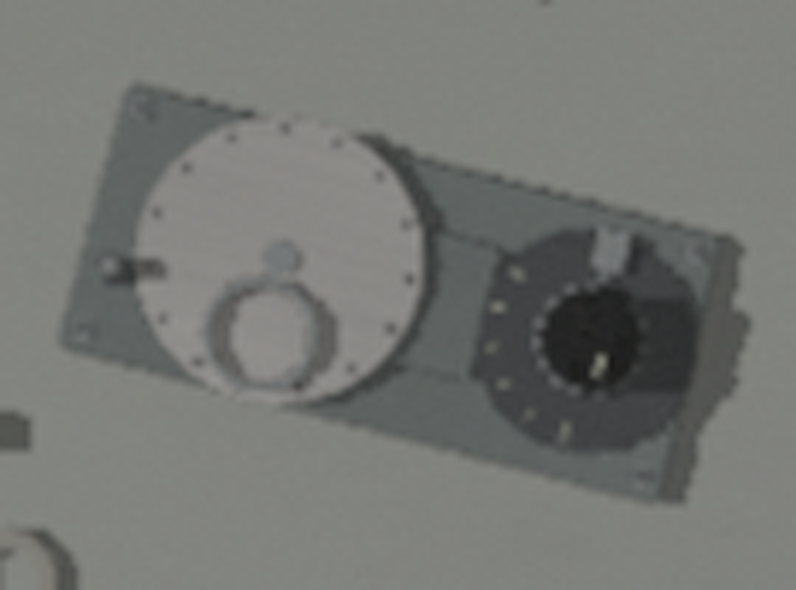

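View pics/z4.png

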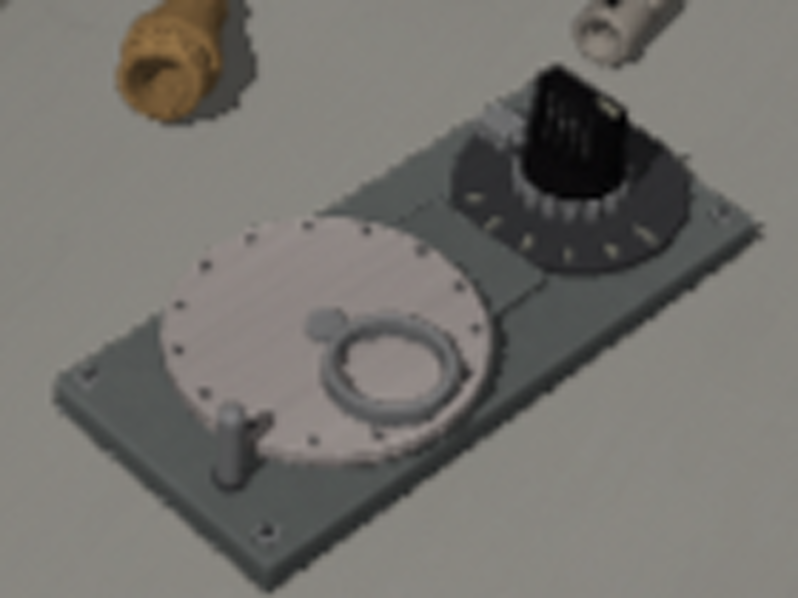

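```bash
cat > h.py <<'E'
import numpy as np, cv2
from workcell import imaging, readout
P={n:imaging.camera_params(n) for n in("scene","top")}
def ray(n,u,v):
    p=P[n];R=cv2.Rodrigues(p['rvec'])[0];t=p['tvec']
    d=R.T@np.array([(u-p['cx'])/p['fx'],(v-p['cy'])/p['fy'],1]);c=-R.T@t
    return c,d
def onz(n,u,v,z):
    c,d=ray(n,u,v);return c+d*(z-c[2])/d[2]
def tri(a,b):
    c1,d1=ray(*a);c2,d2=ray(*b)
    s=np.linalg.lstsq(np.array([d1,-d2]).T,c2-c1,rcond=None)[0]
    p,q=c1+d1*s[0],c2+d2*s[1];return (p+q)/2,np.linalg.norm(p-q)
def proj(n,X):
    p=P[n];K=np.array([[p['fx'],0,p['cx']],[0,p['fy'],p['cy']],[0,0,1]])
    return cv2.projectPoints(np.array(X,float).reshape(-1,3),p['rvec'],p['tvec'],K,None)[0].reshape(-1,2)
def uz(u,v,f,ox,oy): return (u+.5)/f-.5+ox,(v+.5)/f-.5+oy
E
python3 - <<'E'
from h import *
np.set_printoptions(precision=1,suppress=True)
Z1=lambda u,v:("scene",*uz(u,v,4,170,225)); Z2=lambda u,v:("top",*uz(u,v,5,150,150))
Z3=lambda u,v:("top",*uz(u,v,5.9,280,165)); Z4=lambda u,v:("scene",*uz(u,v,5.7,270,150))
print("cams",ray("scene",0,0)[0],ray("top",0,0)[0])
print("arbor top",onz(*Z1(249,182),98),onz(*Z2(363,215),98),tri(Z1(249,182),Z2(363,215)))
print("arbor foot scene near edge",onz(*Z1(268,310),0))
print("hex top",onz(*Z1(402,388),94),onz(*Z2(277,449),94))
print("pink top",onz(*Z1(219,50),98),onz(*Z2(466,96),98))
print("ring nest rim",onz(*Z4(396,368),53),onz(*Z3(270,333),53))
print("table c",onz(*Z4(328,325),41),onz(*Z3(283,258),41))
print("corners scene L,B,R",[onz(*Z4(*p),22) for p in[(55,385),(268,575),(762,230)]])
print("corners top",[onz(*Z3(*p),22) for p in[(133,85),(60,345),(683,500),(742,240)]])
print("knob top",onz(*Z3(590,337),91),[onz(*Z4(*p),91) for p in [(556,68),(628,112)]],"post",onz(*Z3(112,267),70),onz(*Z4(231,407),70))
E
```

```text
cams [171.5 614.2 835.1] [ 459.1  -31.5 1185.7]
arbor top [594.3 260.4  98. ] [595.1 257.   98. ] (array([596.1, 258.4,  94.1]), np.float64(1.0310538744515318))
arbor foot scene near edge [584.1 274.7  -0. ]
hex top [455.4 310.8  94. ] [456.1 307.   94. ]
pink top [668.6 199.8  98. ] [666.8 195.8  98. ]
ring nest rim [503.2 -43.9  53. ] [507.6 -52.3  53. ]
table c [548.7 -60.5  41. ] [547.9 -60.1  41. ]
corners scene L,B,R [array([644.1,  26. ,  22. ]), array([501.6,  66.4,  22. ]), array([ 409.8, -252.1,   22. ])]
corners top [array([645.3,  19.9,  22. ]), array([504. ,  60.5,  22. ]), array([ 416.8, -272.3,   22. ]), array([ 555.8, -309.4,   22. ])]
knob top [ 501.8 -213.9   91. ] [array([ 522.1, -230.4,   91. ]), array([ 477.6, -219.9,   91. ])] post [542.2  29.5  70. ] [544.6  29.7  70. ]
```

Run:
```python
from h import *
np.set_printoptions(precision=2,suppress=True)
for n,f,oy,ox,h,w,pts in (("top",7,165,280,100,115+0,None),("scene",6,150,270,100,130,None)):
    a=cv2.imread(f"pics/{n}0.png")
    z=cv2.resize(a[oy:oy+h,ox:ox+w],None,fx=f,fy=f,interpolation=cv2.INTER_CUBIC)
    def draw(X,c):
        for p in proj(n,X): 
            q=((p-[ox,oy]+.5)*f-.5); cv2.circle(z,tuple(int(round(s)) for s in q),1,c,-1)
    th=np.linspace(0,2*np.pi,120)
    circ=lambda c,r,zz:np.c_[c[0]+r*np.cos(th),c[1]+r*np.sin(th),0*th+zz]
    yaw=-0.28;T=np.array([548.3,-60.3]);ex=np.array([np.cos(yaw),np.sin(yaw)]);ey=np.array([-ex[1],ex[0]])
    N=T-42*ex;Kn=T-170*ey;O=T-85*ey
    print(n,N,Kn,O)
    draw(circ(T,77,41),(0,255,0));draw(circ(N,31,53),(0,0,255));draw(circ(N,25.5,53),(255,0,0));draw(circ(Kn,27,47),(0,255,255))
    s=np.linspace(-1,1,80)
    for e in (-8,8): draw(np.array([[*(Kn+25*t*ex+e*ey),91] for t in s]),(255,0,255))
    for (x0,y0),(x1,y1) in (((-75,-145),(75,-145)),((75,-145),(75,190)),((75,190),(-75,190)),((-75,190),(-75,-145))):
        draw(np.array([[*(O+(x0+(x1-x0)*(t+1)/2)*ex+(y0+(y1-y0)*(t+1)/2)*ey),22] for t in s]),(255,255,0))
    cv2.imwrite(f"pics/ov_{n}.png",z)
    # table mask
    g=a.astype(int); m=((g.min(2)>135 if False else (g[:,:,2]-g[:,:,1]>3)&(g[:,:,2]>115))).astype(np.uint8)
    m[:oy]=0;m[oy+h:]=0;m[:,:ox]=0;m[:,ox+w:]=0
    nl,l,st,ce=cv2.connectedComponentsWithStats(m); print(st[1:][st[1:,4]>30],ce[1:][st[1:,4]>30])
    k=1+st[1:,4].argmax(); mm=(l==k).astype(np.uint8)
    c=max(cv2.findContours(mm,0,1)[0],key=len); hull=cv2.convexHull(c)[:,0]
    X=np.array([onz(n,*p,41)[:2] for p in hull])
    from scipy.optimize import least_squares
    r=least_squares(lambda q:np.hypot(*(X-q[:2]).T)-q[2],[548,-60,77],loss='soft_l1'); print("table fit",r.x)
```

```text
top [507.94 -48.69] [ 501.32 -223.68] [ 524.81 -141.99]
[] []
table fit [532.15 -60.32  61.14]
scene [507.94 -48.69] [ 501.32 -223.68] [ 524.81 -141.99]
[[ 290  152   17   13  100]
 [ 298  188   58   43 1391]
 [ 331  209   17   12  153]] [[297.55 156.99]
 [323.49 206.81]
 [338.56 214.47]]
table fit [548.26 -56.35  76.66]
```

View pics/ov_top.png

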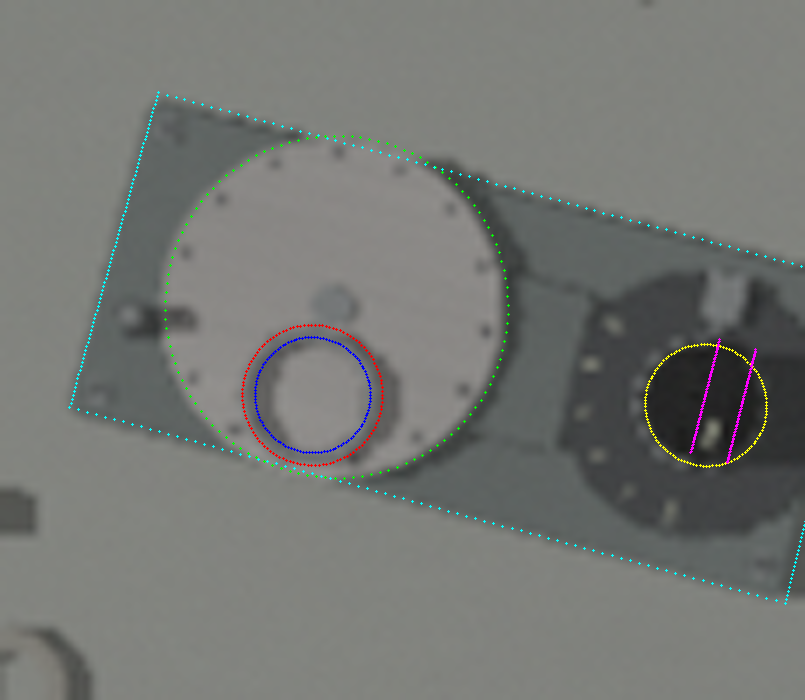

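View pics/ov_scene.png

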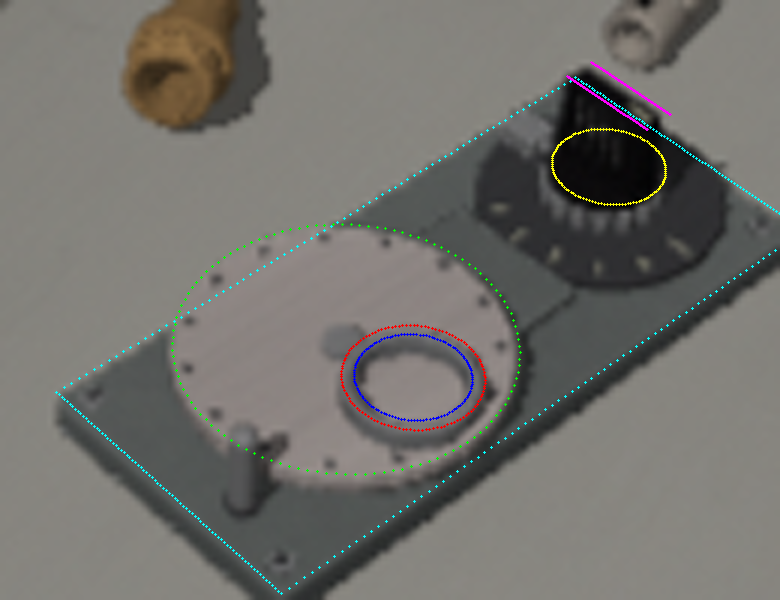

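Run:
```python
import cv2,numpy as np
def crop(n,x0,y0,x1,y1,f,o):
    a=cv2.imread(f"pics/{n}0.png")[y0:y1,x0:x1]
    z=cv2.resize(a,None,fx=f,fy=f,interpolation=cv2.INTER_CUBIC).astype(float)
    z=np.clip((z-z.min())/(z.max()-z.min())*255,0,255).astype(np.uint8)
    if n=="top" and 0: pass
    for i in range(0,x1-x0,5): cv2.putText(z,str(x0+i),(i*f+f//2,10),0,.35,(0,255,255),1);cv2.line(z,(i*f+f//2,12),(i*f+f//2,18),(0,255,255),1)
    for i in range(0,y1-y0,5): cv2.putText(z,str(y0+i),(0,i*f+f//2),0,.35,(0,255,255),1);cv2.line(z,(24,i*f+f//2),(30,i*f+f//2),(0,255,255),1)
    return z
a=crop("top",308,202,344,242,14,0);b=crop("scene",320,195,360,235,14,0)
cv2.imwrite("pics/n1.png",a);cv2.imwrite("pics/n2.png",b)
cv2.imwrite("pics/k1.png",crop("top",355,195,405,240,14,0));cv2.imwrite("pics/k2.png",crop("scene",345,155,395,200,14,0))
cv2.imwrite("pics/a1.png",crop("top",212,180,252,212,16,0));cv2.imwrite("pics/a2.png",crop("scene",215,260,255,305,13,0))
```

```text
(no output)
```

View pics/n1.png

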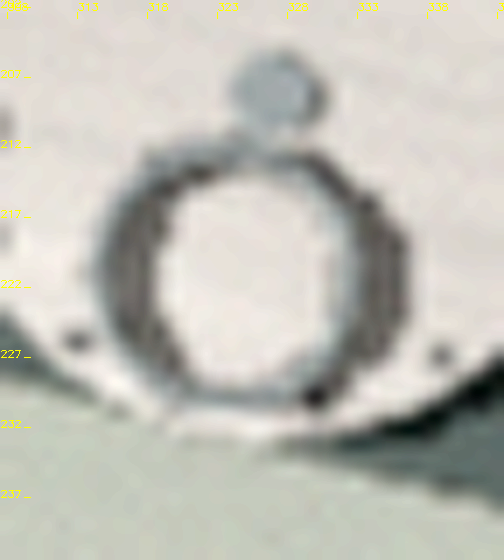

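View pics/n2.png

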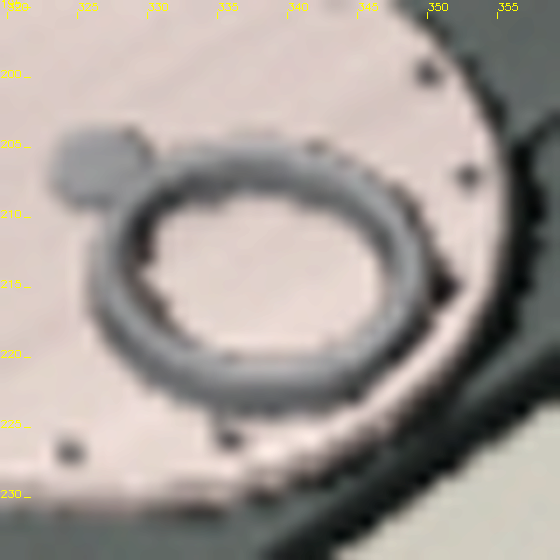

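View pics/k1.png

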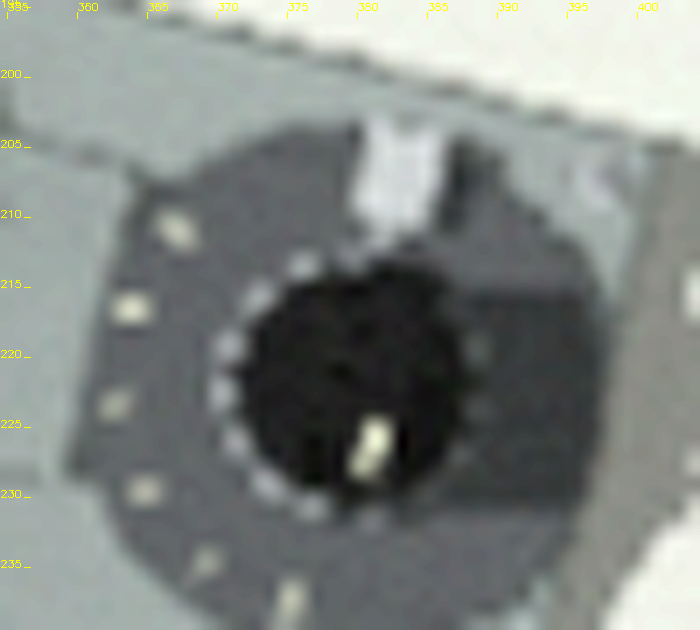

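View pics/k2.png

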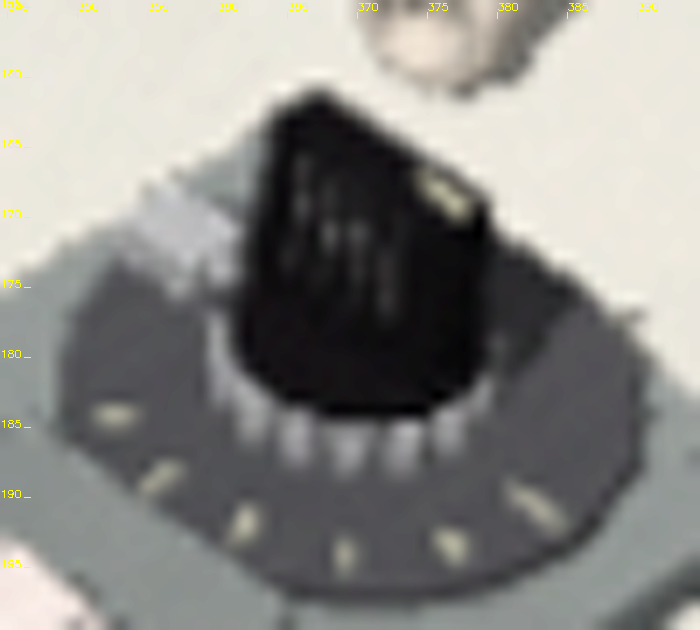

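View pics/a1.png

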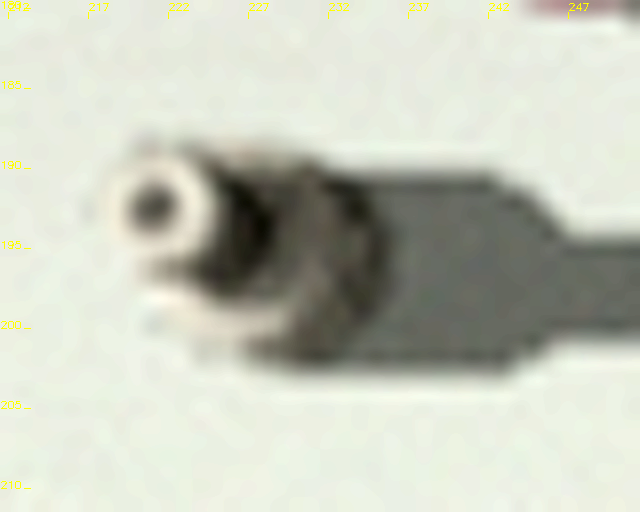

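View pics/a2.png

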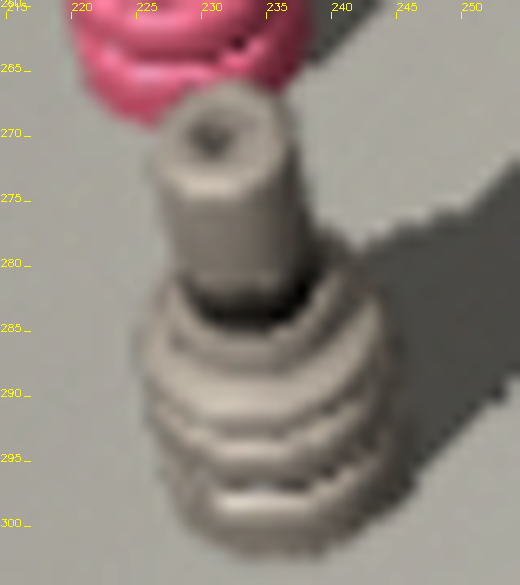

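Run:
```python
from h import *
np.set_printoptions(precision=1,suppress=True)
F=lambda n,ox,oy,f:(lambda u,v:(n,*uz(u,v,f,ox,oy)))
n1=F("top",308,202,14);n2=F("scene",320,195,14);k1=F("top",355,195,14);k2=F("scene",345,155,14);a1=F("top",212,180,16);a2=F("scene",215,260,13)
Z3=F("top",280,165,5.9);Z4=F("scene",270,150,5.7)
def rep(s,a,b,z): print(s,onz(*a,z)[:2],onz(*b,z)[:2],*tri(a,b))
rep("arbor",a1(158,205),a2(218,136),98)
rep("nest",n1(229,273),n2(264,267),53)
rep("pin",n1(278,88),n2(102,167),42)
rep("pointer",k1(371,446),k2(443,194),91)
rep("post",Z3(108,267),Z4(231,407),70)
for s,a,b in (("L1",(291,600),(537,508)),("L2",(207,561),(451,546)),("L3",(144,490),(346,555)),("L4",(115,404),(245,524)),("L5",(130,308),(160,474)),("L6",(177,232),(115,414))): rep(s,k1(*a),k2(*b),26)
print([onz(*Z3(*p),22)[:2] for p in[(133,85),(60,345)]],[onz(*Z4(*p),22)[:2] for p in[(55,385),(268,575)]])
print("shadow-edge arbor foot", onz(*a2(298,560),0)[:2])
```

```text
arbor [595.9 259.4] [595.5 260.9] [596.3 260.   96.3] 0.37932001104875507
nest [507.6 -47.8] [505.6 -44.6] [507.6 -48.   48.9] 0.5194651111533448
pin [549.4 -59.6] [549.2 -59.7] [549.3 -59.6  42. ] 0.2413902501256657
pointer [ 487.7 -217.8] [ 487.5 -217.7] [ 487.7 -217.9   90.8] 0.14722545881989227
post [542.2  31.6] [544.6  29.7] [542.6  31.7  73. ] 1.2265213777348813
L1 [ 455.1 -209.7] [ 455.7 -212.7] [ 454.8 -209.3   29.2] 0.5691963417200558
L2 [ 464.1 -191. ] [ 465.4 -193.2] [ 464.2 -190.6   28.7] 0.37783442164806386
L3 [ 480.2 -177.3] [ 481.9 -179.3] [ 480.5 -176.8   28.8] 0.747817850468444
L4 [ 499.7 -171.2] [ 503.1 -176.2] [ 500.  -170.2   32.4] 1.1093733779747659
L5 [ 521.4 -175.2] [ 524.4 -179.8] [ 521.5 -174.3   31.8] 0.918011294792082
L6 [ 538.5 -186.4] [ 540.7 -190.6] [ 538.3 -185.6   31.1] 0.2822504796939745
[array([645.3,  19.9]), array([504. ,  60.5])] [array([644.1,  26. ]), array([501.6,  66.4])]
shadow-edge arbor foot [581.7 274.6]
```

Run:
```python
import numpy as np
from scipy.optimize import least_squares
X=np.array([[454.8,-209.3],[464.2,-190.6],[480.5,-176.8],[500,-170.2],[521.5,-174.3],[538.3,-185.6]])
# lines at home dir (-x rotated cw from above by 24deg steps)
def f(q):
    a=q[2]+np.pi-np.radians(24)*np.arange(6)
    return (np.c_[q[0]+q[3]*np.cos(a),q[1]+q[3]*np.sin(a)]-X).ravel()
r=least_squares(f,[502,-222,-.28,48]);print(r.x,np.round(r.fun,1))
def g(q): # + table pin, nest, pointer, post
    ex=np.array([np.cos(q[2]),np.sin(q[2])]);ey=np.array([-ex[1],ex[0]]);O=q[:2]
    a=q[2]+np.pi-np.radians(24)*np.arange(6);K=O-85*ey
    return np.r_[(np.c_[K[0]+q[3]*np.cos(a),K[1]+q[3]*np.sin(a)]-X).ravel()*.6,O+85*ey-[549.3,-59.6],O+85*ey-42*ex-[507.6,-48],O-27*ex+169*ey-[543,31]]
s=least_squares(g,[525,-142,-.28,48]);q=s.x;print(q,np.round(s.fun,1))
ex=np.array([np.cos(q[2]),np.sin(q[2])]);ey=np.array([-ex[1],ex[0]]);O=q[:2]
print("knob",O-85*ey,"nest",O+85*ey-42*ex,"table",O+85*ey,"pointer off",([487.7,-217.8]-(O-85*ey))@np.c_[ex,ey])
```

```text
[ 5.03697529e+02 -2.21418475e+02 -2.47221615e-01  5.03804156e+01] [ 0.   0.2 -0.1  0.3 -0.3 -0.1  0.3 -1.  -0.4  0.2  0.5  0.3]
[ 5.25745724e+02 -1.40387910e+02 -2.64229141e-01  5.10948410e+01] [-0.3  0.1 -0.2  0.2 -0.  -0.   0.6 -0.7  0.3 -0.3  0.9 -0.5 -1.4  1.3
 -0.2  0.6  0.8 -1.2]
knob [ 503.54667815 -222.43790884] nest [507.40241647 -47.36897018] table [547.94476905 -58.33791029] pointer off [-16.50796565   0.33834457]
```

Emit:
carry_out([
  [[0.013,-0.014,0],[0,0,0],0],
  [[0.026,-0.028,0],[0,0,0],0],
  [[0.027,-0.028,0],[0,0,0],0],
  [[0.027,-0.028,0],[0,0,0],0],
  [[0.027,-0.028,0],[0,0,0],0],
  [[0.027,-0.028,0],[0,0,0],0],
  [[0.027,-0.028,0],[0,0,0],0],
  [[0.027,-0.028,0],[0,0,0],0],
  [[0.027,-0.028,0],[0,0,0],0],
  [[0.027,-0.028,0],[0,0,0],0],
  [[0.027,-0.028,0],[0,0,0],0],
  [[0.027,-0.028,0],[0,0,0],0],
])

```text
t: 1.1
ee_pos: [389.9, -186.3, 194.8]
orientation: [-3.1, -0.509, 0.0]
ft_force: [1.1, 0.4, 0.8]
width: 87.8
```

```bash
cat >> h.py <<'E'
def st():
    from scipy.spatial.transform import Rotation as Ro
    o=readout.get_obs();R=Ro.from_rotvec(o['orientation']).as_matrix()
    return o,R
def to(target,az=None):
    """shift in tool axes (mm) and turn about tool z to get TCP to world target pointing straight down at az"""
    from scipy.spatial.transform import Rotation as Ro
    o,R=st();d=np.array(target,float)-o['ee_pos']
    a=np.arctan2(R[1,0],R[0,0])
    print("t",round(o['t'],2),"pos",np.round(o['ee_pos'],1),"az",round(a,4),"q",np.round(o['qpos'],3),"w",round(o['width'],1),"F",np.round(o['ft_force'],1))
    print("tool shift mm",np.round(R.T@d,1))
    if az is not None:
        Rt=np.array([[np.cos(az),np.sin(az),0],[np.sin(az),-np.cos(az),0],[0,0,-1]])
        print("turn",np.round(Ro.from_matrix(R.T@Rt).as_rotvec(),4),"shift after turn",np.round(Rt.T@d,1))
E
python3 - <<'E'
from h import *
to([596,260,195],2.877)
print([onz("top",*p,0).round() for p in [(238,160),(100,158),(190,198)]],onz("scene",203,265,0))
E
```

```text
t 1.1 pos [ 389.9 -186.3  194.8] az 0.3255 q [-0.473  0.135  2.037 -0.     0.97   0.772] w 87.8 F [1.1 0.4 0.8]
tool shift mm [ 3.380e+02 -3.569e+02 -2.000e-01]
turn [-1.0000e-04 -0.0000e+00 -2.5515e+00] shift after turn [-8.220e+01  4.846e+02 -2.000e-01]
[array([715., 232.,   0.]), array([728., 690.,   0.]), array([591., 388.,   0.])] [719.36224125 239.89463009   0.        ]
```

Emit:
carry_out([
  [[0,0,0],[0,0,-0.116],0],
  [[0,0,0],[0,0,-0.116],0],
  [[0,0,0],[0,0,-0.116],0],
  [[0,0,0],[0,0,-0.116],0],
  [[0,0,0],[0,0,-0.116],0],
  [[0,0,0],[0,0,-0.116],0],
  [[0,0,0],[0,0,-0.116],0],
  [[0,0,0],[0,0,-0.116],0],
  [[0,0,0],[0,0,-0.116],0],
  [[0,0,0],[0,0,-0.116],0],
  [[0,0,0],[0,0,-0.116],0],
])

```text
t: 2.02
ee_pos: [389.5, -188.0, 194.7]
orientation: [-2.18, -2.262, 0.0]
ft_force: [-0.5, -0.2, -0.4]
width: 87.7
```

Emit:
carry_out([
  [[0,0,0],[0,0,-0.116],0],
  [[0,0,0],[0,0,-0.116],0],
  [[0,0,0],[0,0,-0.116],0],
  [[0,0,0],[0,0,-0.116],0],
  [[0,0,0],[0,0,-0.116],0],
  [[0,0,0],[0,0,-0.116],0],
  [[0,0,0],[0,0,-0.116],0],
  [[0,0,0],[0,0,-0.116],0],
  [[0,0,0],[0,0,-0.116],0],
  [[0,0,0],[0,0,-0.116],0],
  [[0,0,0],[0,0,-0.116],0],
  [[0,0,0],[0,0,0],0],
])

```text
t: 3.02
ee_pos: [389.5, -188.0, 194.7]
orientation: [-0.407, -3.115, -0.0]
ft_force: [0.2, 0.0, 1.5]
width: 87.9
```

Run:
```python
from h import *
to([596,260,195],2.877)
```

```text
t 3.02 pos [ 389.5 -188.   194.7] az 2.8819 q [-0.477  0.136  2.036 -0.     0.97  -1.788] w 87.9 F [0.2 0.  1.5]
tool shift mm [-8.45e+01  4.86e+02 -3.00e-01]
turn [ 0.0001 -0.0005  0.0049] shift after turn [-8.210e+01  4.864e+02 -3.000e-01]
```

Emit:
carry_out([
  [[-0.007,0.04,0],[0,0,0],0],
  [[-0.007,0.04,0],[0,0,0],0],
  [[-0.007,0.04,0],[0,0,0],0],
  [[-0.007,0.04,0],[0,0,0],0],
  [[-0.007,0.04,0],[0,0,0],0],
  [[-0.007,0.04,0],[0,0,0],0],
  [[-0.007,0.04,0],[0,0,0],0],
  [[-0.007,0.04,0],[0,0,0],0],
  [[-0.007,0.04,0],[0,0,0],0],
  [[-0.007,0.04,0],[0,0,0],0],
  [[-0.007,0.04,0],[0,0,0],0],
  [[-0.0005,0.006,0],[0,0,0],0],
])

```text
t: 4.02
ee_pos: [583.1, 227.6, 194.7]
orientation: [0.414, 3.112, 0.004]
ft_force: [-0.4, 0.3, 0.2]
width: 88.1
```

Run:
```python
from h import *
to([596,260,195],2.877)
```

```text
t 4.02 pos [583.1 227.6 194.7] az 2.8771 q [ 3.520e-01  4.230e-01  1.630e+00  1.000e-03  1.086e+00 -9.540e-01] w 88.1 F [-0.4  0.3  0.2]
tool shift mm [-4.  34.7 -0.2]
turn [0.0026 0.0016 0.0001] shift after turn [-4.  34.7 -0.3]
```

Emit:
carry_out([
  [[-0.004,0.035,0],[0,0,0],0],
  [[0,0,0.04],[0,0,0],0],
  [[0,0,0],[0,0,0],0],
  [[0,0,0],[0,0,0],0],
])

```text
t: 4.35
ee_pos: [591.6, 254.0, 152.6]
orientation: [-0.415, -3.109, 0.005]
ft_force: [1.1, -0.9, 0.3]
width: 87.8
```

Run:
```python
from h import *
to([596,260,61],2.877)
for n in ("scene","top"):
    im=imaging.get_image(n); cv2.imwrite(f"pics/{n}1.png",cv2.cvtColor(im,cv2.COLOR_RGB2BGR))
a=cv2.imread("pics/scene1.png")[200:320,150:310];b=cv2.imread("pics/top1.png")[140:240,170:290]
cv2.imwrite("pics/g1.png",cv2.resize(a,None,fx=5,fy=5,interpolation=2));cv2.imwrite("pics/g2.png",cv2.resize(b,None,fx=5,fy=5,interpolation=2))
print("TCP px",proj("scene",readout.get_obs()['ee_pos']),proj("top",readout.get_obs()['ee_pos']))
```

```text
t 4.35 pos [591.6 254.  152.6] az 2.8759 q [ 0.387  0.501  1.612 -0.     1.035 -0.918] w 87.8 F [ 1.1 -0.9  0.3]
tool shift mm [-3.   7.3 91.6]
turn [-0.0038 -0.0047 -0.001 ] shift after turn [-2.6  7.  91.6]
TCP px [[230.51866784 251.45812247]] [[217.843374   190.59043101]]
```

View pics/g1.png

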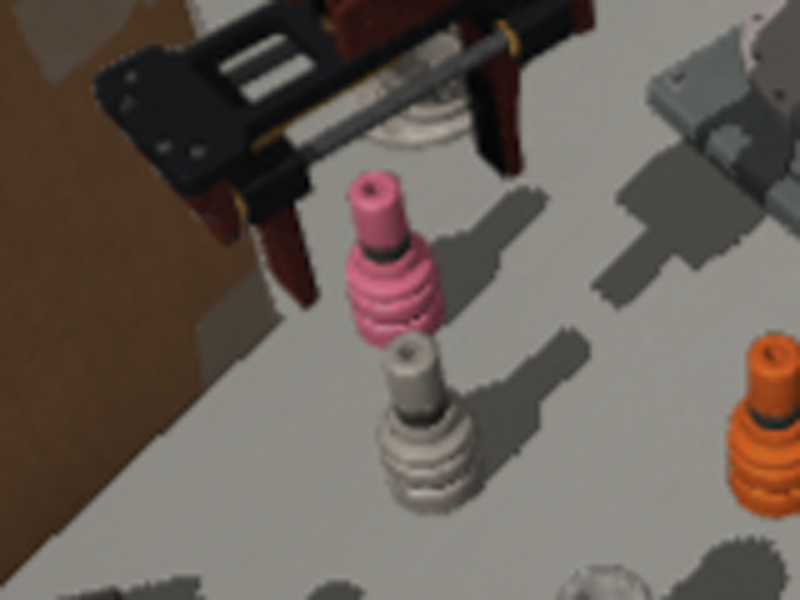

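View pics/g2.png

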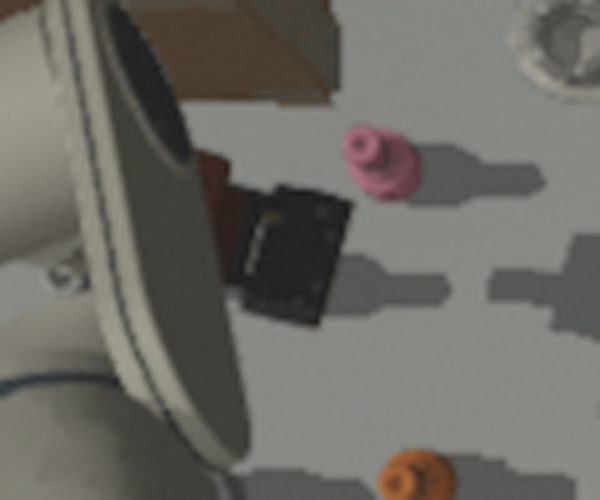

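Emit:
carry_out([
  [[-0.003,0.007,0],[-0.004,-0.005,0],0],
  [[0,0,0.02],[0,0,0],0],
  [[0,0,0],[0,0,0],0],
  [[0,0,0],[0,0,0],0],
  [[0,0,0],[0,0,0],0],
])

```text
t: 4.87
ee_pos: [599.2, 260.9, 136.1]
orientation: [0.413, 3.108, 0.006]
ft_force: [-0.6, 0.1, -1.3]
width: 87.7
```

Run:
```python
from h import *
to([596,260,62],2.877)
```

```text
t 4.87 pos [599.2 260.9 136.1] az 2.8771 q [ 0.392  0.527  1.61   0.     0.997 -0.914] w 87.7 F [-0.6  0.1 -1.3]
tool shift mm [ 3.3 -2.1 74.1]
turn [0.0047 0.0059 0.0001] shift after turn [ 2.9 -1.8 74.1]
```

Run:
```python
from h import *
for i in range(3):
    imaging.get_image("top"); to([596,260,62],2.877)
print(readout.get_obs()['qpos'],readout.get_obs()['qvel'])
```

```text
t 4.92 pos [599.3 261.1 136.2] az 2.8772 q [ 0.393  0.527  1.61   0.     0.997 -0.914] w 87.9 F [-0.1 -0.6 -0.1]
tool shift mm [ 3.4 -2.3 74.2]
turn [0.005  0.0062 0.0003] shift after turn [ 2.9 -1.9 74.2]
t 4.97 pos [599.3 261.1 136.1] az 2.8774 q [ 0.393  0.527  1.61   0.     0.997 -0.914] w 88.3 F [0.5 0.1 0.3]
tool shift mm [ 3.4 -2.3 74.1]
turn [0.005  0.0063 0.0004] shift after turn [ 2.9 -1.9 74.1]
t 5.02 pos [599.2 261.1 136. ] az 2.8775 q [ 0.393  0.527  1.61   0.     0.996 -0.914] w 87.8 F [ 1.1 -0.   0.8]
tool shift mm [ 3.3 -2.3 74. ]
turn [0.0049 0.0062 0.0005] shift after turn [ 2.8 -1.9 74. ]
[ 3.92638789e-01  5.27201408e-01  1.61005658e+00  1.58667133e-04
  9.96404170e-01 -9.14128525e-01] [ 0.00068145  0.00377976  0.00387802 -0.0002943  -0.00140008 -0.00093644]
```

Emit:
carry_out([
  [[0.003,-0.002,0],[0.005,0.006,0],0],
  [[0,0,0.02],[0,0,0],0],
  [[0,0,0.02],[0,0,0],0],
  [[0,0,0.02],[0,0,0],0],
  [[0,0,0.014],[0,0,0],0],
  [[0,0,0],[0,0,0],0],
  [[0,0,0],[0,0,0],0],
  [[0,0,0],[0,0,0],0],
  [[0,0,0],[0,0,0],0],
])

```text
t: 5.77
ee_pos: [596.1, 260.2, 62.2]
orientation: [0.413, 3.114, 0.0]
ft_force: [0.1, 0.2, 0.1]
width: 87.7
```

Run:
```python
from h import *
to([596,260,62],2.877)
im=imaging.get_image("scene"); cv2.imwrite("pics/s2.png",cv2.resize(cv2.cvtColor(im,cv2.COLOR_RGB2BGR)[200:320,150:310],None,fx=5,fy=5,interpolation=2))
```

```text
t 5.77 pos [596.1 260.2  62.2] az 2.8778 q [ 0.393  0.621  1.646 -0.     0.874 -0.913] w 87.7 F [0.1 0.2 0.1]
tool shift mm [ 0.1 -0.2  0.2]
turn [0.0003 0.0007 0.0008] shift after turn [ 0.1 -0.2  0.2]
```

View pics/s2.png

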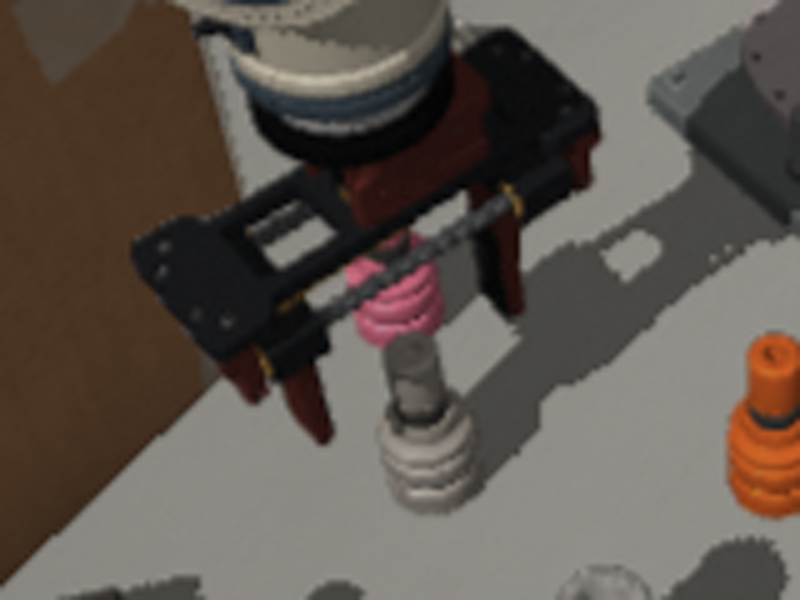

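Run:
```python
from h import *
o,R=st();p=o['ee_pos']
for y in (-57,-44,0,44,57):
  for x in (-10,10):
    q=proj("scene",p+R@[x,y,0])[0]; print(y,x,((q-[150,200]+.5)*5-.5).round())
print(((proj("scene",[[596,260,62],[596,260,98],[596,260,0]])-[150,200]+.5)*5-.5).round())
```

```text
-57 -10 [511. 314.]
-57 10 [537. 341.]
-44 -10 [487. 330.]
-44 10 [514. 357.]
0 -10 [406. 384.]
0 10 [432. 413.]
44 -10 [320. 442.]
44 10 [346. 472.]
57 -10 [294. 459.]
57 10 [320. 490.]
[[419. 399.]
 [409. 350.]
 [436. 476.]]
```

Run:
```python
from h import *
im=cv2.cvtColor(imaging.get_image("scene"),cv2.COLOR_RGB2BGR)
a=im[250:305,190:265].astype(float)
z=np.clip((cv2.resize(a,None,fx=10,fy=10,interpolation=cv2.INTER_CUBIC))*2.0,0,255).astype(np.uint8)
o,R=st()
for y in(-44,44):
  for x in(-10,10):
    q=(proj("scene",o['ee_pos']+R@[x,y,0])[0]-[190,250]+.5)*10-.5
    cv2.circle(z,tuple(int(v) for v in q),3,(0,255,0),-1)
cv2.imwrite("pics/s3.png",z)
```

```text
(no output)
```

View pics/s3.png

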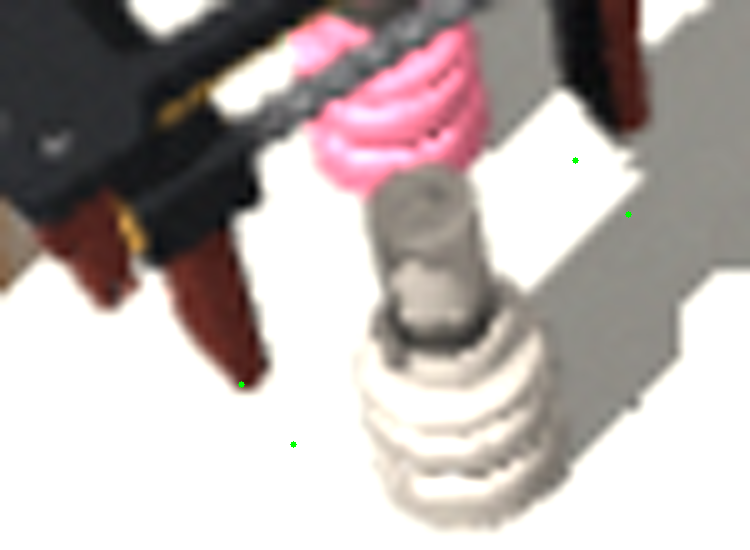

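Emit:
carry_out([
  [[0,0,0],[0,0,0],0.3],
  [[0,0,0],[0,0,0],0.4],
  [[0,0,0],[0,0,0],0.5],
  [[0,0,0],[0,0,0],0.5],
  [[0,0,0],[0,0,0],0.5],
  [[0,0,0],[0,0,0],0.5],
])

```text
t: 6.37
ee_pos: [595.2, 259.8, 60.8]
orientation: [-0.413, -3.113, 0.001]
ft_force: [0.1, 0.1, -1.0]
width: 51.1
```

```bash
cat > look.py <<'E'
import sys
from h import *
tag,x0,y0,x1,y1,f=sys.argv[1],*map(int,sys.argv[2:7])
n="top" if tag.startswith("t") else "scene"
im=cv2.cvtColor(imaging.get_image(n),cv2.COLOR_RGB2BGR)
cv2.imwrite(f"pics/full_{tag}.png",im)
z=cv2.resize(im[y0:y1,x0:x1].astype(float),None,fx=f,fy=f,interpolation=cv2.INTER_CUBIC)*1.7
z=np.clip(z,0,255).astype(np.uint8)
o,R=st();w=o['width']/2
for y in(-w,w):
  for x in(-10,10):
    q=(proj(n,o['ee_pos']+R@[x,y,0])[0]-[x0,y0]+.5)*f-.5
    cv2.circle(z,tuple(int(v) for v in q),3,(0,255,0),-1)
cv2.imwrite(f"pics/{tag}.png",z)
E
python3 look.py s4 180 220 270 310 8; python3 look.py t4 0 0 640 400 1;python3 - <<'E'
from h import *
to([596,260,62],2.877)
E
```

```text
t 6.47 pos [595.1 259.8  60.8] az 2.8778 q [ 0.393  0.623  1.647 -0.     0.873 -0.914] w 45.0 F [ 0.9 -0.6  0.5]
tool shift mm [-0.8  0.4 -1.2]
turn [-0.0011 -0.0012  0.0008] shift after turn [-0.8  0.4 -1.2]
```

View pics/s4.png

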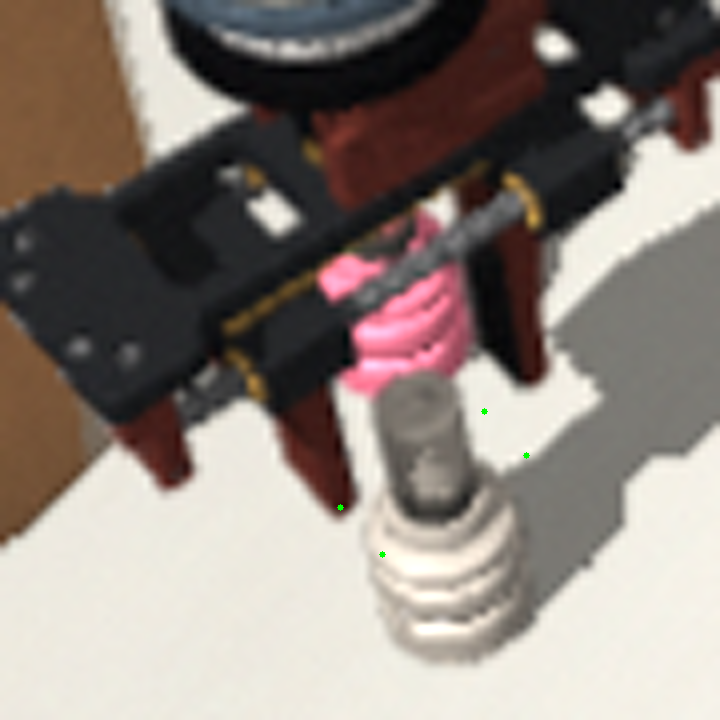

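View pics/t4.png

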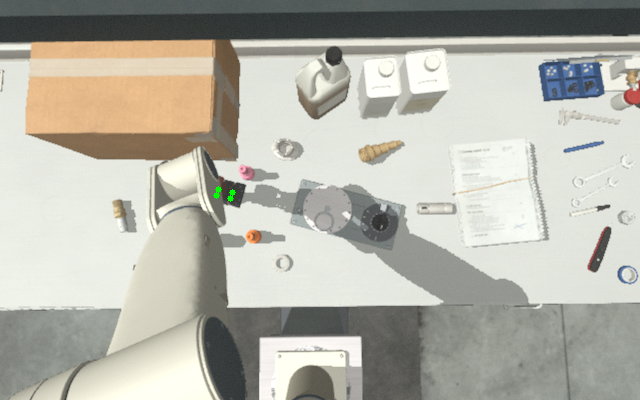

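Emit:
carry_out([
  [[0,0,0],[0,0,0],0.8],
  [[0,0,0],[0,0,0],0.8],
  [[0,0,0],[0,0,0],0.8],
  [[0,0,0],[0,0,0],0.8],
  [[0,0,0],[0,0,0],0.8],
  [[0,0,0],[0,0,0],0.8],
])

```text
t: 6.97
ee_pos: [595.2, 259.8, 60.9]
orientation: [-0.413, -3.113, 0.001]
ft_force: [-0.0, 1.4, 0.0]
width: 22.5
```

```bash
python3 look.py s5 180 220 270 310 8
python3 - <<'E'
from h import *
to([596,260,62],2.877)
E
```

```text
t 7.02 pos [595.2 259.8  60.8] az 2.8778 q [ 0.393  0.623  1.647 -0.     0.873 -0.914] w 22.8 F [-0.1 -0.7 -0.8]
tool shift mm [-0.8  0.4 -1.2]
turn [-0.001  -0.001   0.0008] shift after turn [-0.8  0.4 -1.2]
```

View pics/s5.png

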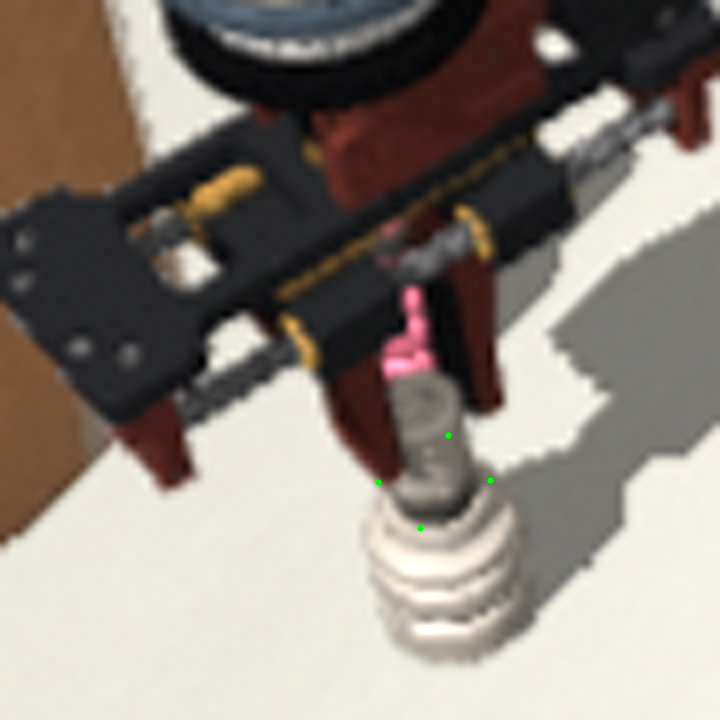

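Emit:
carry_out([
  [[0,0,-0.005],[0,0,0],0.8],
  [[0,0,-0.01],[0,0,0],0.8],
  [[0,0,-0.01],[0,0,0],0.8],
  [[0,0,-0.01],[0,0,0],0.8],
  [[0,0,-0.01],[0,0,0],0.8],
  [[0,0,-0.005],[0,0,0],0.8],
  [[0,0,0],[0,0,0],0.8],
  [[0,0,0],[0,0,0],0.8],
  [[0,0,0],[0,0,0],0.8],
])

```text
t: 7.77
ee_pos: [594.8, 259.7, 110.5]
orientation: [-0.413, -3.113, 0.002]
ft_force: [-0.4, 1.0, -4.8]
width: 22.4
```

```bash
python3 look.py s6 180 220 270 310 8
python3 - <<'E'
from h import *
to([596,260,112],2.877)
E
```

```text
t 7.82 pos [594.7 259.6 110.3] az 2.8777 q [ 0.393  0.557  1.627 -0.     0.96  -0.914] w 22.4 F [-0.3 -0.5 -5.3]
tool shift mm [-1.1  0.7 -1.7]
turn [-0.0017 -0.0019  0.0007] shift after turn [-1.1  0.7 -1.7]
```

View pics/s6.png

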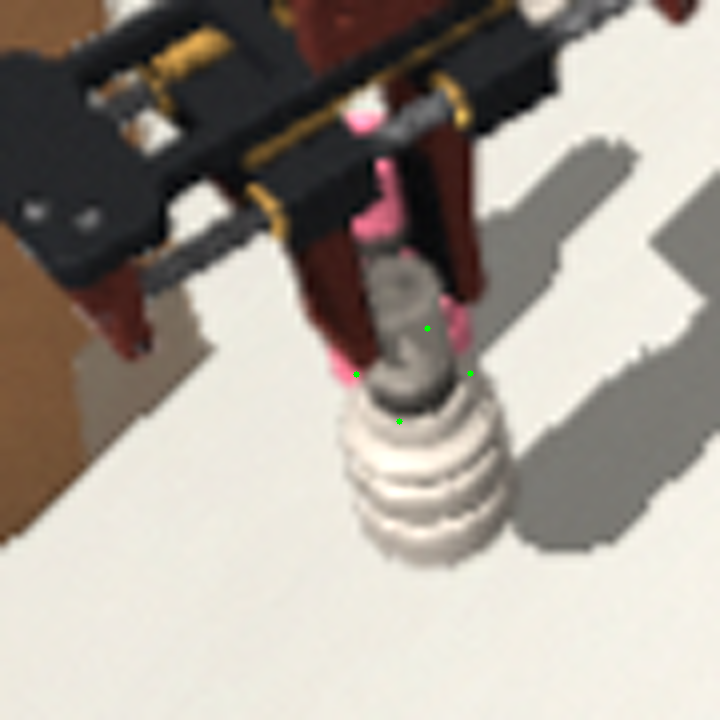

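Run:
```python
from h import *
o,R=st()
for u,v in ((403,283),):
    p=onz("scene",*uz(u,v,8,180,220),147.5);print(p.round(1),(R.T@(p-o['ee_pos'])).round(1))
for z in (49,49.5,105,147.5): print(z,((proj("scene",[595,260,z])-[180,220]+.5)*8-.5).round())
print("before", onz("scene",*uz(426,392,8,180,220),98).round(1))
```

```text
[594.  257.5 147.5] [  0.2  -2.3 -37.2]
49 [[440. 507.]]
49.5 [[440. 506.]]
105 [[414. 387.]]
147.5 [[393. 288.]]
before [595.3 256.3  98. ]
```

Emit:
carry_out([
  [[0,0,-0.015],[0,0,0],0.8],
  [[0,0,-0.015],[0,0,0],0.8],
  [[0,0,-0.015],[0,0,0],0.8],
  [[0,0,-0.015],[0,0,0],0.8],
  [[0,0,0],[0,0,0],0.8],
  [[0,0,0],[0,0,0],0.8],
  [[0,0,0],[0,0,0],0.8],
  [[0,0,0],[0,0,0],0.8],
])

```text
t: 8.48
ee_pos: [594.4, 259.4, 169.2]
orientation: [-0.413, -3.111, 0.003]
ft_force: [0.1, 0.1, -5.2]
width: 22.0
```

Run:
```python
from h import *
to([507.5,-48,170],2.877)
```

```text
t 8.48 pos [594.4 259.4 169.2] az 2.8777 q [ 0.393  0.487  1.591 -0.     1.068 -0.914] w 22.0 F [ 0.1  0.1 -5.2]
tool shift mm [ 3.700e+00 -3.195e+02  1.000e-01]
turn [-0.0026 -0.0031  0.0008] shift after turn [   3.4 -319.5   -0.8]
```

Emit:
carry_out([
  [[0,-0.01,0],[-0.003,-0.003,0],0.8],
  [[0,-0.02,0],[0,0,0],0.8],
  [[0,-0.03,0],[0,0,0],0.8],
  [[0,-0.03,0],[0,0,0],0.8],
  [[0,-0.03,0],[0,0,0],0.8],
  [[0,-0.03,0],[0,0,0],0.8],
  [[0,-0.03,0],[0,0,0],0.8],
  [[0,-0.03,0],[0,0,0],0.8],
  [[0,-0.03,0],[0,0,0],0.8],
  [[0,-0.03,0],[0,0,0],0.8],
  [[0.002,-0.025,0],[0,0,0],0.8],
  [[0.002,-0.015,0],[0,0,0],0.8],
])

```text
t: 9.48
ee_pos: [508.8, -41.0, 169.7]
orientation: [0.415, 3.113, 0.001]
ft_force: [-0.2, 0.1, -5.3]
width: 22.5
```

Emit:
carry_out([
  [[0,-0.007,0],[0,0,0],0.8],
  [[0,-0.003,0],[0,0,0],0.8],
  [[0,0,0],[0,0,0],0.8],
  [[0,0,0],[0,0,0],0.8],
  [[0,0,0],[0,0,0],0.8],
  [[0,0,0],[0,0,0],0.8],
])

```text
t: 9.98
ee_pos: [508.3, -47.2, 170.2]
orientation: [0.411, 3.112, 0.003]
ft_force: [0.5, 0.3, -4.4]
width: 22.5
```

```bash
python3 - <<'E'
from h import *
to([507.5,-48,170],2.877)
E
python3 look.py s7 270 120 400 240 6; python3 look.py t7 270 150 400 250 6
```

```text
t 9.98 pos [508.3 -47.2 170.2] az 2.879 q [-0.117  0.288  1.903  0.002  0.949 -1.427] w 22.5 F [ 0.5  0.3 -4.4]
tool shift mm [ 0.5 -1.   0.2]
turn [0.0021 0.002  0.002 ] shift after turn [ 0.5 -1.   0.2]
```

View pics/s7.png

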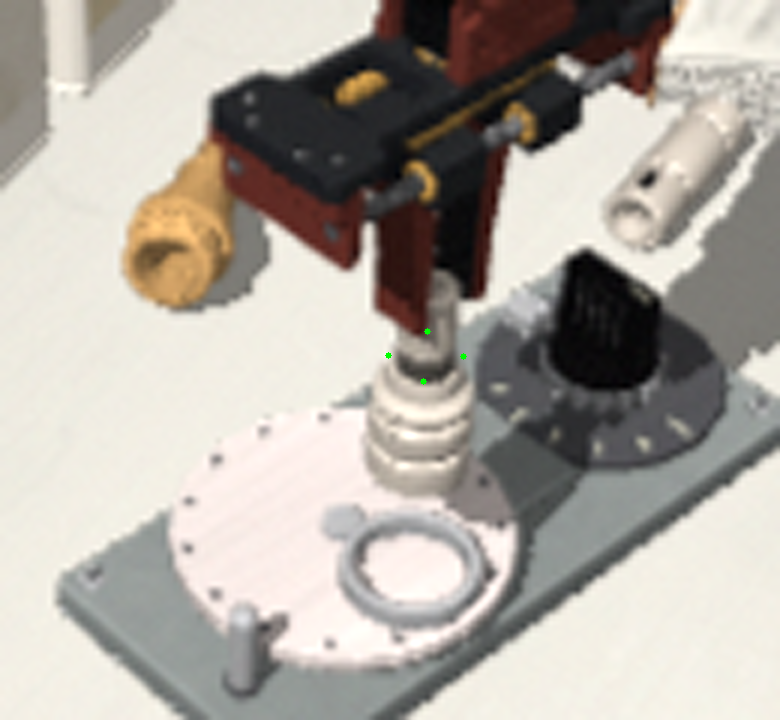

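View pics/t7.png

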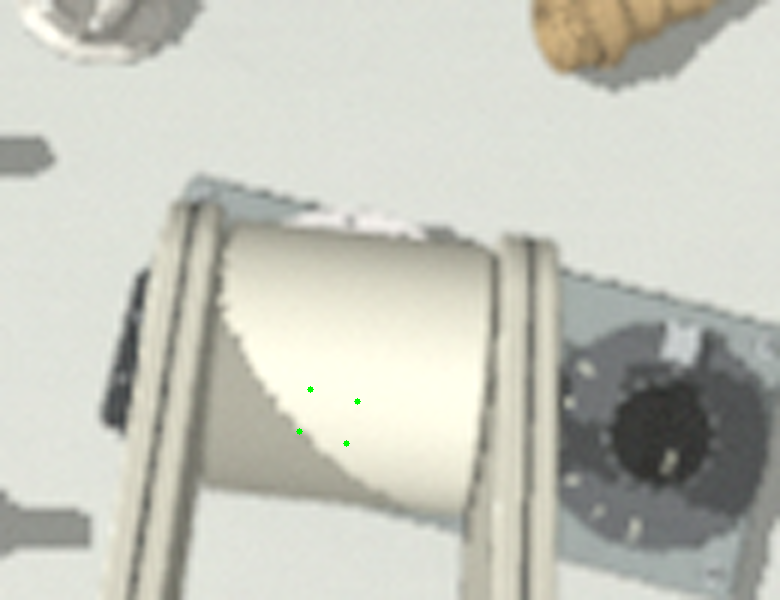

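Run:
```python
from h import *
o,R=st();c=o['ee_pos']; th=np.linspace(0,2*np.pi,200)
z=cv2.imread("pics/s7.png")
Z=lambda X:((proj("scene",X)-[270,120]+.5)*6-.5)
def dr(cx,cy,r,zz,col):
    q=Z(np.c_[cx+r*np.cos(th),cy+r*np.sin(th),0*th+zz]);print(zz,r,"min",q.min(0).round(),"max",q.max(0).round())
    for p in q: cv2.circle(z,tuple(int(v) for v in p),1,col,-1)
b=c[2]-60.8
dr(c[0],c[1],21.5,b,(0,0,255));dr(c[0],c[1],12,b+98,(0,255,0));dr(c[0],c[1],12,b+56,(0,255,255));
dr(507.5,-48,31,53,(255,0,0));dr(507.5,-48,31,41,(255,0,255))
cv2.imwrite("pics/s7b.png",z[200:])
```

```text
109.37277044985844 21.5 min [366. 429.] max [470. 501.]
207.37277044985842 12 min [400. 265.] max [462. 305.]
165.37277044985842 12 min [395. 345.] max [455. 385.]
53 31 min [341. 506.] max [485. 611.]
41 31 min [340. 525.] max [483. 630.]
```

View pics/s7b.png

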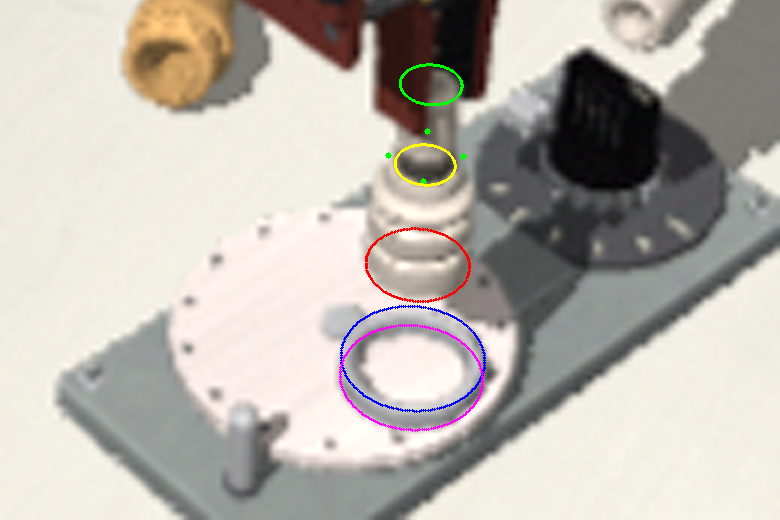

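Emit:
carry_out([
  [[0.0005,-0.001,0],[0.002,0.002,0],0.8],
  [[0,0,0.01],[0,0,0],0.8],
  [[0,0,0.015],[0,0,0],0.8],
  [[0,0,0.015],[0,0,0],0.8],
  [[0,0,0.01],[0,0,0],0.8],
  [[0,0,0.004],[0,0,0],0.8],
  [[0,0,0],[0,0,0],0.8],
  [[0,0,0],[0,0,0],0.8],
  [[0,0,0],[0,0,0],0.8],
])

```text
t: 10.83
ee_pos: [507.9, -48.9, 116.8]
orientation: [0.413, 3.113, 0.0]
ft_force: [-0.3, -0.8, -5.2]
width: 22.5
```

```bash
python3 - <<'E'
from h import *
to([507.5,-48,102],2.877)
E
python3 look.py s8 270 120 400 240 6
```

```text
t 10.83 pos [507.9 -48.9 116.8] az 2.8778 q [-0.119  0.369  1.94  -0.     0.832 -1.426] w 22.5 F [-0.3 -0.8 -5.2]
tool shift mm [ 0.6  0.8 14.8]
turn [0.0002 0.0012 0.0008] shift after turn [ 0.6  0.8 14.8]
```

View pics/s8.png

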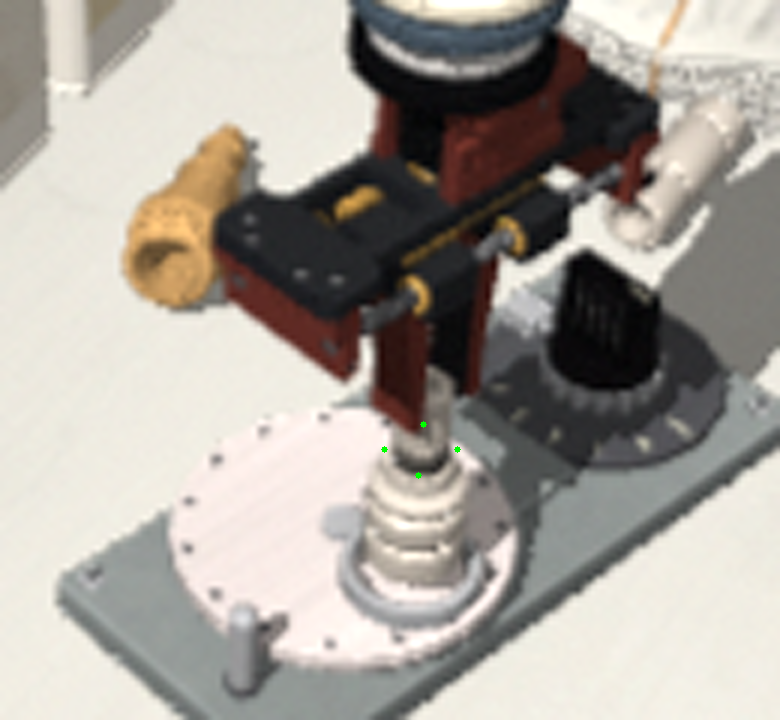

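Emit:
carry_out([
  [[0.0005,0.0005,0.004],[0,0,0],0.8],
  [[0,0,0.004],[0,0,0],0.8],
  [[0,0,0.003],[0,0,0],0.8],
  [[0,0,0.002],[0,0,0],0.8],
  [[0,0,0],[0,0,0],0.8],
  [[0,0,0],[0,0,0],0.8],
  [[0,0,0],[0,0,0],0.8],
])

```text
t: 11.47
ee_pos: [507.0, -48.2, 103.2]
orientation: [0.413, 3.114, -0.0]
ft_force: [0.1, 0.1, -5.4]
width: 22.3
```

Emit:
carry_out([
  [[0,0,0.0005],[0,0,0],0.8],
  [[0,0,0.0005],[0,0,0],0.8],
  [[0,0,0],[0,0,0],0.8],
  [[0,0,0],[0,0,0],0.8],
])

```text
t: 11.8
ee_pos: [506.9, -48.2, 102.3]
orientation: [0.413, 3.114, 0.0]
ft_force: [0.0, -0.7, -5.0]
width: 22.4
```

Emit:
carry_out([
  [[0,0,0.0005],[0,0,0],0.8],
  [[0,0,0.0005],[0,0,0],0.8],
  [[0,0,0],[0,0,0],0.8],
  [[0,0,0],[0,0,0],0.8],
])

```text
t: 12.13
ee_pos: [507.4, -48.3, 101.8]
orientation: [0.413, 3.113, -0.0]
ft_force: [-1.1, 0.2, 2.2]
width: 22.5
```

Emit:
carry_out([
  [[0,0,0.0005],[0,0,0],0.8],
  [[0,0,0.0005],[0,0,0],0.8],
  [[0,0,0],[0,0,0],0.8],
  [[0,0,0],[0,0,0],0.8],
])

```text
t: 12.47
ee_pos: [508.1, -48.4, 101.7]
orientation: [0.413, 3.112, -0.0]
ft_force: [-2.4, -0.7, 12.3]
width: 22.2
```

Emit:
carry_out([
  [[0,0,-0.0005],[0,0,0],0.8],
  [[0,0,0],[0,0,0],0.7],
  [[0,0,0],[0,0,0],0.6],
  [[0,0,0],[0,0,0],0.5],
  [[0,0,0],[0,0,0],0.4],
  [[0,0,0],[0,0,0],0.3],
  [[0,0,0],[0,0,0],0.2],
  [[0,0,0],[0,0,0],0.2],
  [[0,0,0],[0,0,0],0.2],
  [[0,0,0],[0,0,0],0.2],
])

```text
t: 13.3
ee_pos: [506.9, -48.2, 100.7]
orientation: [-0.413, -3.114, -0.0]
ft_force: [0.3, -0.3, -0.1]
width: 70.3
```

```bash
python3 - <<'E'
from h import *
to([507.5,-48,102],2.877)
E
python3 look.py s9 270 120 400 240 6
```

```text
t 13.3 pos [506.9 -48.2 100.7] az 2.8778 q [-0.118  0.394  1.95   0.     0.797 -1.425] w 70.3 F [ 0.3 -0.3 -0.1]
tool shift mm [-0.5  0.4 -1.3]
turn [ 0.     -0.0001  0.0008] shift after turn [-0.5  0.4 -1.3]
```

View pics/s9.png

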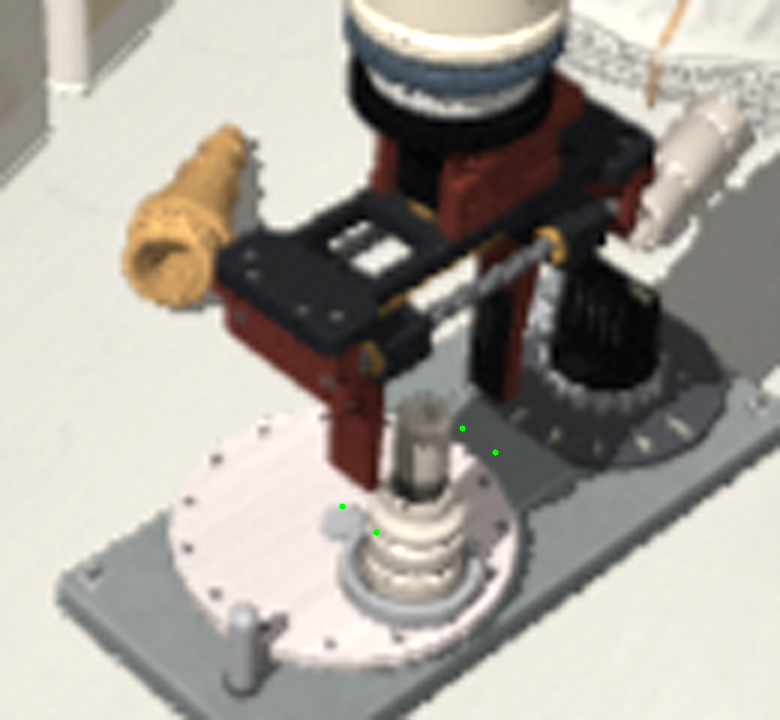

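Emit:
carry_out([
  [[0,0,-0.005],[0,0,0],0.1],
  [[0,0,-0.015],[0,0,0],0.1],
  [[0,0,-0.03],[0,0,0],0.1],
  [[0,0,-0.03],[0,0,0],0.1],
  [[0,0,-0.01],[0,0,0],0.1],
  [[0,-0.02,0],[0,0,0],0.3],
  [[0,-0.03,0],[0,0,0],0.3],
  [[0,-0.03,0],[0,0,0],0.3],
  [[0,-0.03,0],[0,0,0],0.3],
  [[0,-0.03,0],[0,0,0],0.3],
  [[0,-0.02,0],[0,0,0],0.3],
  [[0,-0.005,0],[0,0,0],0.3],
])

```text
t: 14.35
ee_pos: [463.0, -209.9, 190.6]
orientation: [-0.417, -3.114, 0.001]
ft_force: [0.5, 0.6, 0.1]
width: 61.4
```

Emit:
carry_out([
  [[0,0,0],[0,0,0],0.3],
  [[0,0,0],[0,0,0],0.3],
  [[0,0,0],[0,0,0],0.3],
  [[0,0,0],[0,0,0],0.3],
])

```text
t: 14.68
ee_pos: [464.1, -206.5, 190.7]
orientation: [-0.411, -3.114, -0.0]
ft_force: [0.1, -0.0, 0.6]
width: 61.5
```

```bash
python3 - <<'E'
from h import *
to([503.5,-222.3,130],2.877)
E
python3 look.py s10 270 120 400 240 6; python3 look.py t10 270 150 430 260 5
```

```text
t 14.68 pos [ 464.1 -206.5  190.7] az 2.8791 q [-0.442  0.257  1.889  0.     0.996 -1.751] w 61.5 F [ 0.1 -0.   0.6]
tool shift mm [-42.2  -5.1  60.7]
turn [ 0.0002 -0.0002  0.0021] shift after turn [-42.2  -5.   60.7]
```

View pics/s10.png

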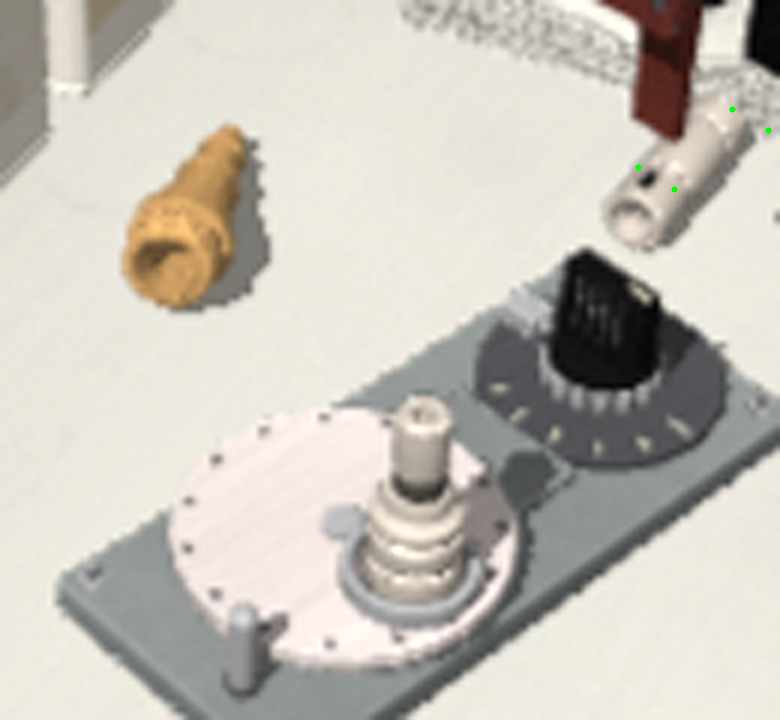

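View pics/t10.png

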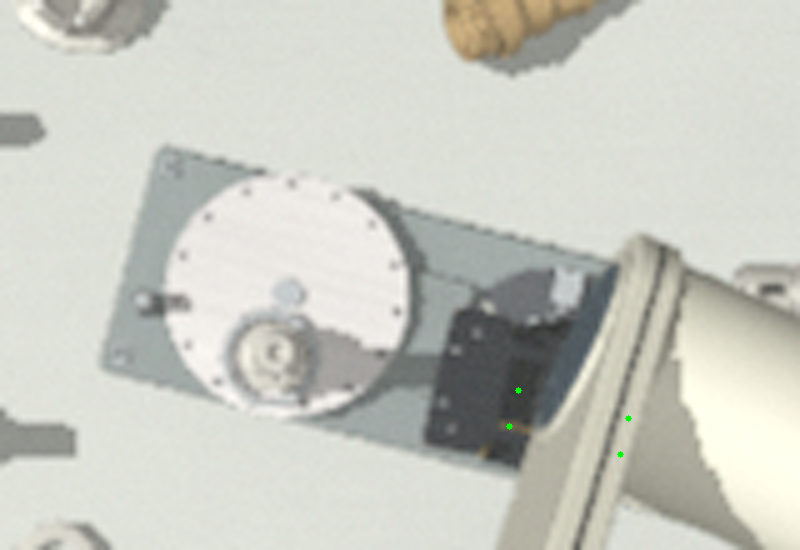

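Emit:
carry_out([
  [[-0.02,-0.003,0],[0,0,0],0.3],
  [[-0.022,-0.002,0],[0,0,0.002],0.3],
  [[0,0,0.02],[0,0,0],0.3],
  [[0,0,0.03],[0,0,0],0.3],
  [[0,0,0.01],[0,0,0],0.3],
  [[0,0,0],[0,0,0],0.3],
  [[0,0,0],[0,0,0],0.3],
  [[0,0,0],[0,0,0],0.3],
  [[0,0,0],[0,0,0],0.3],
])

```text
t: 15.53
ee_pos: [504.0, -223.6, 132.2]
orientation: [0.416, 3.112, -0.001]
ft_force: [0.8, -1.0, 0.1]
width: 61.3
```

```bash
python3 - <<'E'
from h import *
to([503.5,-222.3,53],2.877)
E
python3 look.py s11 320 120 430 220 7; python3 look.py t11 270 150 430 260 5
```

```text
t 15.53 pos [ 504.  -223.6  132.2] az 2.8759 q [-0.439  0.398  1.842  0.     0.899 -1.744] w 61.3 F [ 0.8 -1.   0.1]
tool shift mm [ 1.   1.2 79.2]
turn [-0.0004  0.0023 -0.0011] shift after turn [ 0.9  1.1 79.2]
```

View pics/s11.png

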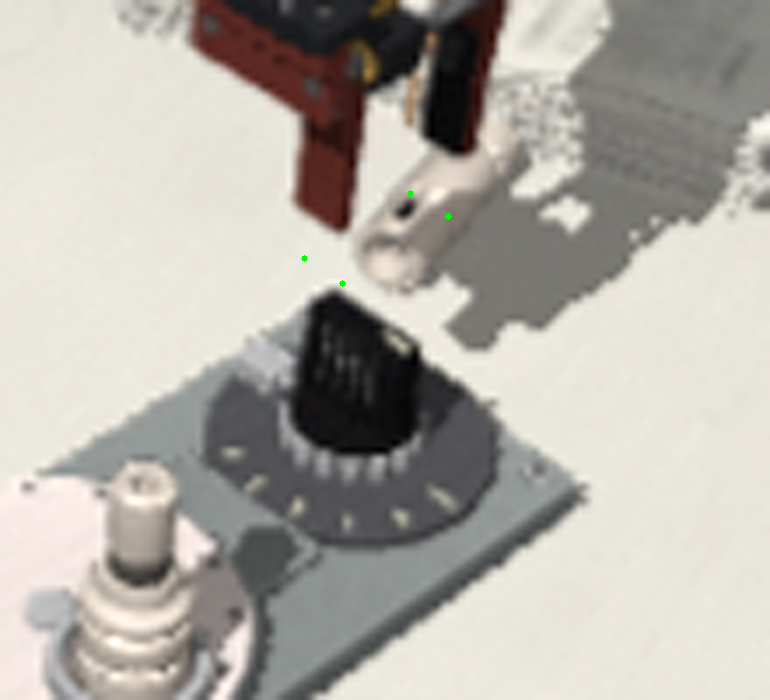

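View pics/t11.png

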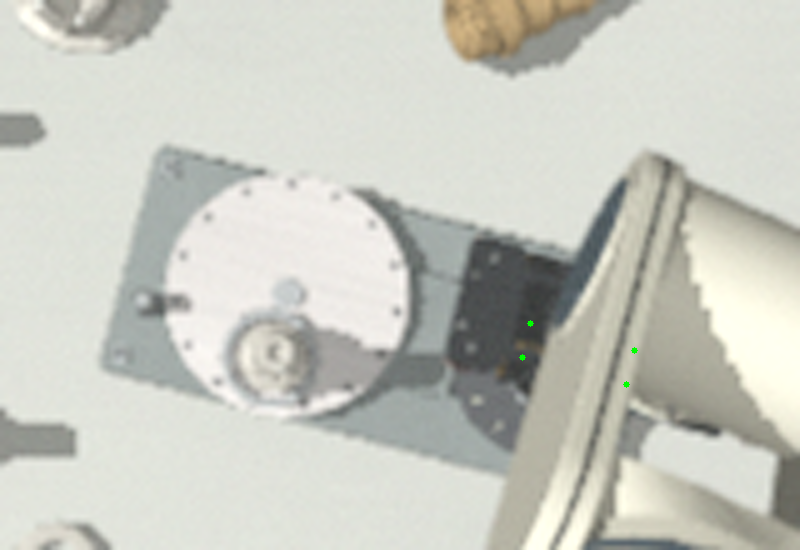

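Emit:
carry_out([
  [[0.001,0.001,0.01],[0,0.002,0],0.3],
  [[0,0,0.02],[0,0,0],0.3],
  [[0,0,0.02],[0,0,0],0.3],
  [[0,0,0.01],[0,0,0],0.3],
  [[0,0,0.005],[0,0,0],0.3],
  [[0,0,0],[0,0,0],0.3],
  [[0,0,0],[0,0,0],0.3],
  [[0,0,0],[0,0,0],0.3],
])

```text
t: 16.3
ee_pos: [502.9, -222.3, 66.5]
orientation: [-0.416, -3.113, 0.0]
ft_force: [-0.2, -0.8, 0.2]
width: 61.2
```

```bash
python3 - <<'E'
from h import *
to([503.5,-222.3,53],2.877)
E
python3 look.py s12 320 120 430 220 7
```

```text
t 16.3 pos [ 502.9 -222.3   66.5] az 2.8758 q [-0.438  0.499  1.876 -0.     0.768 -1.742] w 61.2 F [-0.2 -0.8  0.2]
tool shift mm [-0.5  0.2 13.5]
turn [-0.0002 -0.0007 -0.0012] shift after turn [-0.5  0.2 13.5]
```

View pics/s12.png

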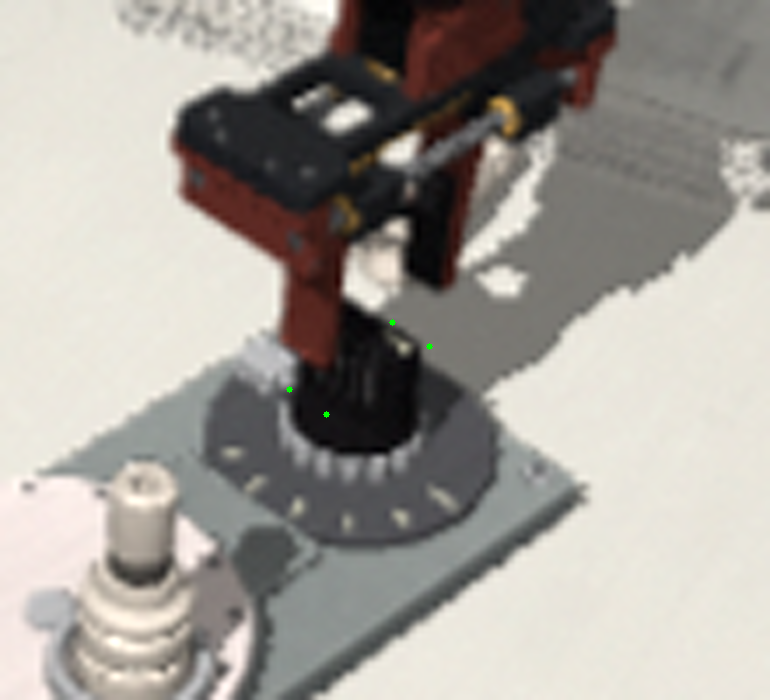

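Emit:
carry_out([
  [[-0.0005,0,0.007],[0,0,-0.001],0.3],
  [[0,0,0.006],[0,0,0],0.3],
  [[0,0,0.002],[0,0,0],0.3],
  [[0,0,0],[0,0,0],0.3],
  [[0,0,0],[0,0,0],0.3],
  [[0,0,0],[0,0,0],0.3],
  [[0,0,0],[0,0,0],0.3],
])

```text
t: 16.93
ee_pos: [502.9, -222.2, 50.8]
orientation: [-0.414, -3.112, -0.0]
ft_force: [-0.0, -0.4, 0.0]
width: 61.9
```

```bash
python3 - <<'E'
from h import *
to([503.5,-222.3,53],2.877)
E
python3 look.py s13 320 120 430 220 7
```

```text
t 16.93 pos [ 502.9 -222.2   50.8] az 2.8768 q [-4.380e-01  5.250e-01  1.881e+00 -1.000e-03  7.380e-01 -1.743e+00] w 61.9 F [-0.  -0.4  0. ]
tool shift mm [-0.6  0.1 -2.2]
turn [-0.     -0.0018 -0.0002] shift after turn [-0.6  0.1 -2.2]
```

View pics/s13.png

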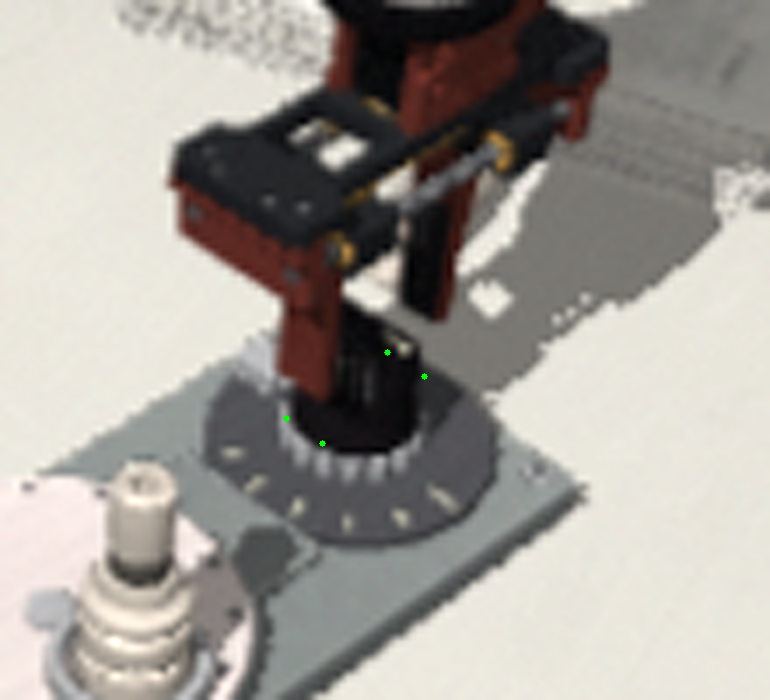

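Emit:
carry_out([
  [[0,0,0],[0,0,0],0.5],
  [[0,0,0],[0,0,0],0.6],
  [[0,0,0],[0,0,0],0.7],
  [[0,0,0],[0,0,0],0.8],
  [[0,0,0],[0,0,0],0.9],
  [[0,0,0],[0,0,0],1.0],
  [[0,0,0],[0,0,0],1.0],
  [[0,0,0],[0,0,0],1.0],
  [[0,0,0],[0,0,0],1.0],
  [[0,0,0],[0,0,0],1.0],
])

```text
t: 17.82
ee_pos: [502.8, -221.8, 50.7]
orientation: [-0.415, -3.112, -0.001]
ft_force: [0.8, 3.2, 1.3]
width: 15.7
```

```bash
python3 - <<'E'
from h import *
to([503.5,-222.3,53],2.877)
print(readout.get_obs()['moment'])
E
python3 look.py s14 320 120 430 220 7
```

```text
t 17.82 pos [ 502.8 -221.8   50.7] az 2.8767 q [-0.437  0.525  1.881  0.     0.738 -1.743] w 15.7 F [0.8 3.2 1.3]
tool shift mm [-0.8 -0.3 -2.3]
turn [ 0.0005 -0.0022 -0.0003] shift after turn [-0.8 -0.4 -2.3]
[ 0.70719307 -0.35151074 -0.06512205]
```

View pics/s14.png

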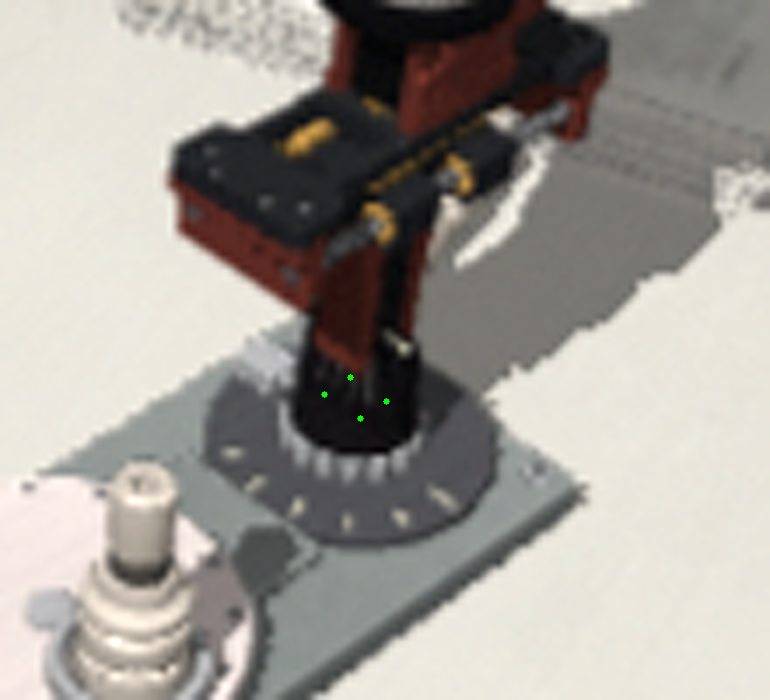

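Emit:
carry_out([
  [[0,0,0],[0,0,0.02],1.0],
  [[0,0,0],[0,0,0.04],1.0],
  [[0,0,0],[0,0,0.04],1.0],
  [[0,0,0],[0,0,0.04],1.0],
  [[0,0,0],[0,0,0.04],1.0],
  [[0,0,0],[0,0,0.04],1.0],
  [[0,0,0],[0,0,0.04],1.0],
  [[0,0,0],[0,0,0.04],1.0],
  [[0,0,0],[0,0,0.04],1.0],
  [[0,0,0],[0,0,0.04],1.0],
  [[0,0,0],[0,0,0.04],1.0],
  [[0,0,0],[0,0,0],1.0],
])

```text
t: 18.87
ee_pos: [502.8, -221.8, 50.7]
orientation: [-1.057, -2.956, -0.0]
ft_force: [2.0, 5.2, 1.1]
width: 15.8
```

```bash
python3 - <<'E'
from h import *
to([503.5,-222.3,53],1.62)
print(readout.get_obs()['moment'])
E
python3 look.py s15 270 120 430 240 5;python3 look.py t15 270 150 430 260 5
```

```text
t 18.87 pos [ 502.8 -221.8   50.7] az 2.4547 q [-0.437  0.525  1.881 -0.     0.738 -1.321] w 15.8 F [2.  5.2 1.1]
tool shift mm [-0.8  0.1 -2.3]
turn [-0.0015 -0.0017  0.8347] shift after turn [-0.5  0.7 -2.3]
[ 0.87283425 -0.35000627  0.19023266]
```

View pics/s15.png

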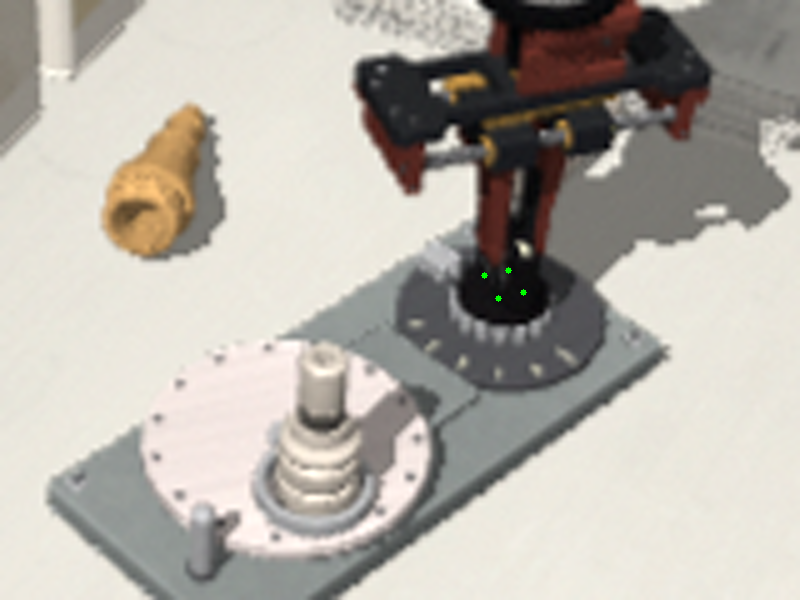

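View pics/t15.png

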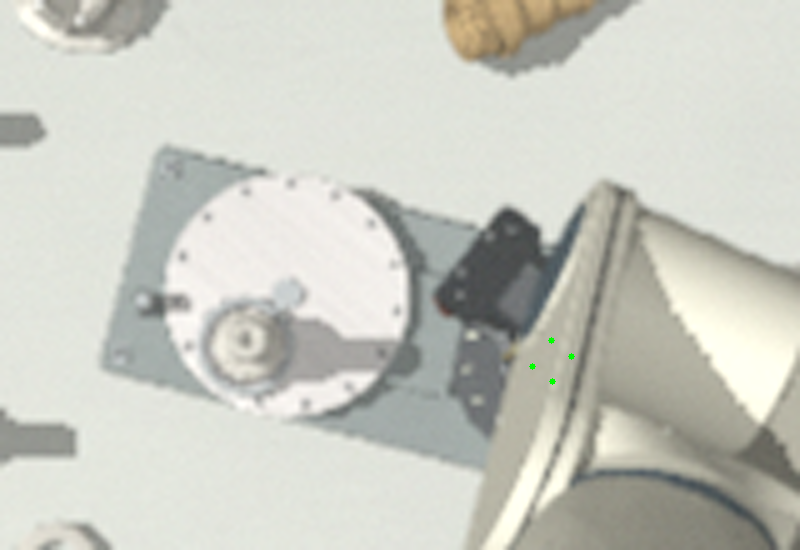

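Emit:
carry_out([
  [[0,0,0],[0,0,0.02],1.0],
  [[0,0,0],[0,0,0.04],1.0],
  [[0,0,0],[0,0,0.04],1.0],
  [[0,0,0],[0,0,0.04],1.0],
  [[0,0,0],[0,0,0.04],1.0],
  [[0,0,0],[0,0,0.04],1.0],
  [[0,0,0],[0,0,0.04],1.0],
  [[0,0,0],[0,0,0.04],1.0],
  [[0,0,0],[0,0,0.04],1.0],
  [[0,0,0],[0,0,0.04],1.0],
  [[0,0,0],[0,0,0.04],1.0],
  [[0,0,0],[0,0,0],1.0],
])

```text
t: 19.97
ee_pos: [502.8, -221.9, 50.8]
orientation: [-1.649, -2.671, 0.001]
ft_force: [2.0, 4.7, 1.7]
width: 15.4
```

Emit:
carry_out([
  [[0,0,0],[0,0,0.02],1.0],
  [[0,0,0],[0,0,0.04],1.0],
  [[0,0,0],[0,0,0.04],1.0],
  [[0,0,0],[0,0,0.04],1.0],
  [[0,0,0],[0,0,0.04],1.0],
  [[0,0,0],[0,0,0.04],1.0],
  [[0,0,0],[0,0,0.04],1.0],
  [[0,0,0],[0,0,0],1.0],
  [[0,0,0],[0,0,0],1.0],
  [[0,0,0],[0,0,0],1.0],
])

```text
t: 20.8
ee_pos: [502.8, -221.9, 50.8]
orientation: [-1.978, -2.438, 0.001]
ft_force: [1.2, 5.5, 2.6]
width: 15.5
```

```bash
python3 - <<'E'
from h import *
to([503.5,-222.3,53],1.62)
print(readout.get_obs()['moment'])
E
python3 look.py s16 270 120 430 240 5;python3 look.py t16 270 150 430 260 5
```

```text
t 20.8 pos [ 502.8 -221.9   50.8] az 1.7783 q [-0.437  0.525  1.881 -0.     0.738 -0.645] w 15.5 F [1.2 5.5 2.6]
tool shift mm [-0.5  0.6 -2.2]
turn [-0.0019 -0.0011  0.1583] shift after turn [-0.4  0.7 -2.2]
[ 0.91611223 -0.3666508   0.24405678]
```

View pics/s16.png

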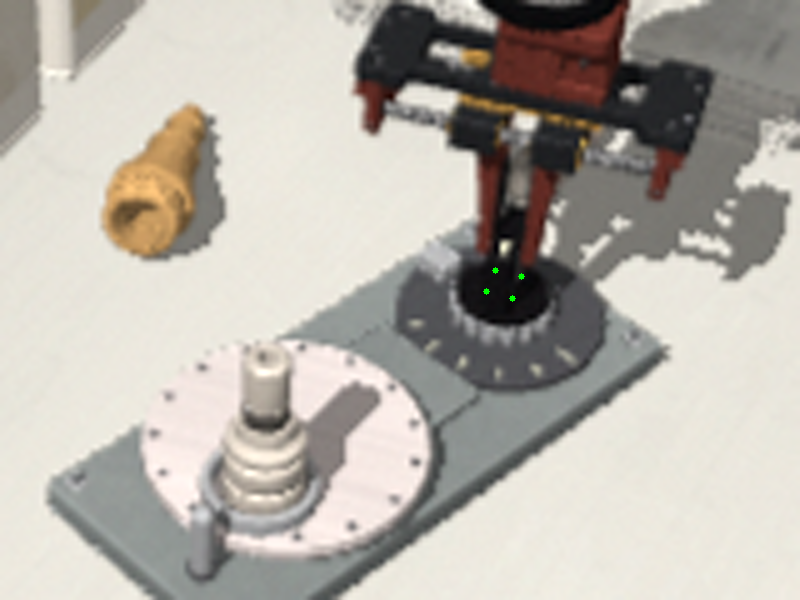

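View pics/t16.png

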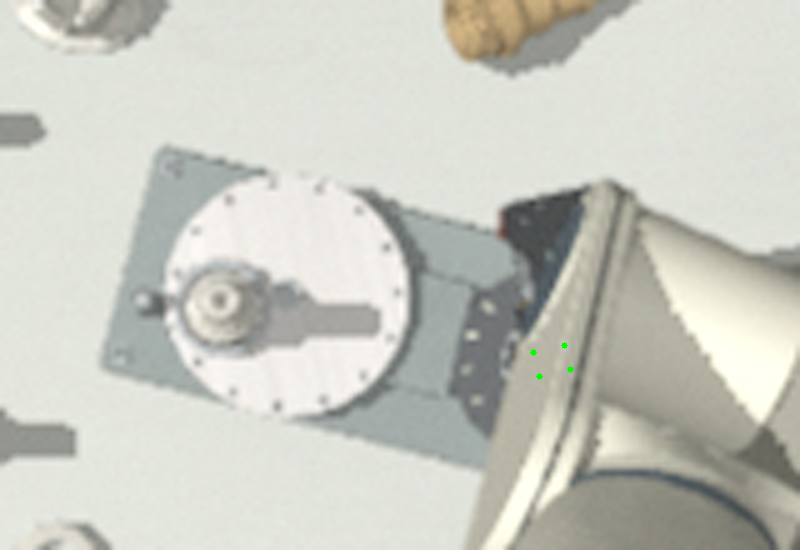

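Emit:
carry_out([
  [[0,0,0],[0,0,0.02],1.0],
  [[0,0,0],[0,0,0.04],1.0],
  [[0,0,0],[0,0,0.04],1.0],
  [[0,0,0],[0,0,0.03],1.0],
  [[0,0,0],[0,0,0.025],1.0],
  [[0,0,0],[0,0,0],1.0],
  [[0,0,0],[0,0,0],1.0],
  [[0,0,0],[0,0,0],1.0],
  [[0,0,0],[0,0,0],1.0],
  [[0,0,0],[0,0,0],1.0],
])

```text
t: 21.73
ee_pos: [502.8, -221.9, 50.8]
orientation: [-2.161, -2.277, 0.001]
ft_force: [1.8, 5.0, 2.6]
width: 15.6
```

```bash
python3 - <<'E'
from h import *
to([503.5,-222.3,53],1.62)
print(readout.get_obs()['moment'])
E
python3 look.py s17 290 160 370 245 9;python3 look.py t17 290 165 370 245 9
```

```text
t 21.73 pos [ 502.8 -221.9   50.8] az 1.623 q [-0.437  0.525  1.881 -0.     0.738 -0.489] w 15.6 F [1.8 5.  2.6]
tool shift mm [-0.4  0.7 -2.2]
turn [-0.0019 -0.001   0.003 ] shift after turn [-0.4  0.7 -2.2]
[ 0.95042573 -0.30747255  0.14655658]
```

View pics/s17.png

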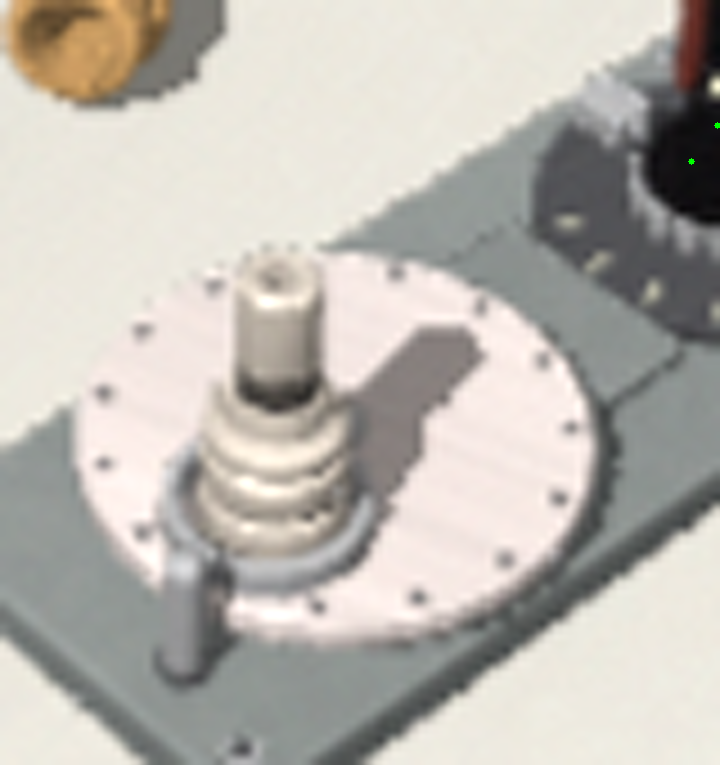

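View pics/t17.png

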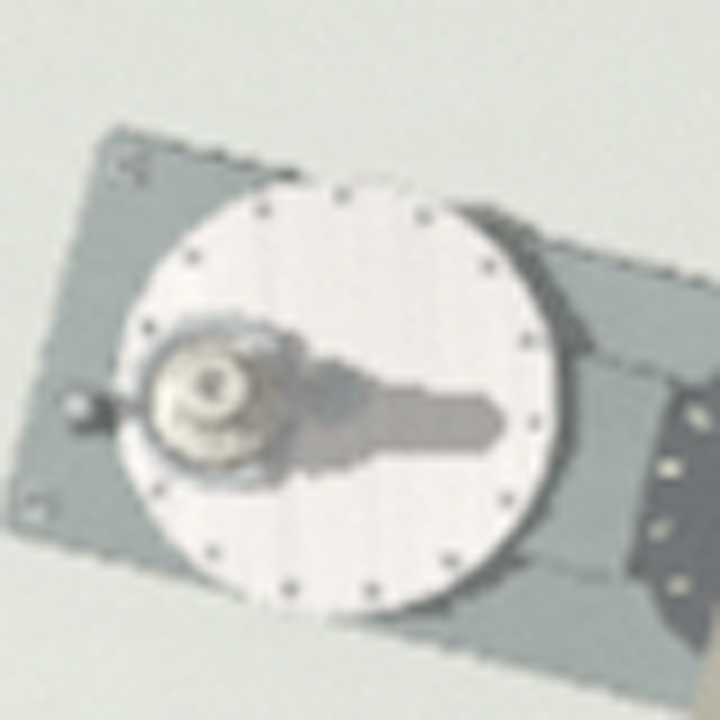

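Run:
```python
from h import *
T=np.array([548.3,-59.0])
for s,a,b in (("home",("scene",*uz(424,411,6,270,120)),("top",*uz(272,352,5,270,150))),("now",("scene",*uz(277,275,9,290,160)),("top",*uz(218,388,9,290,165)))):
    for X in (onz(*a,139),onz(*b,139),tri(a,b)[0]):
        d=X[:2]-T;print(s,X.round(1),np.hypot(*d).round(1),np.arctan2(d[1],d[0]).round(3))
```

```text
home [507.9 -48.8 139. ] 41.6 2.894
home [506.9 -46.9 139. ] 43.1 2.857
home [506.9 -46.9 141.1] 43.2 2.856
now [544.9 -16.  139. ] 43.1 1.649
now [542.7 -18.1 139. ] 41.3 1.706
now [544.1 -17.4 138.1] 41.8 1.672
```

Run:
```python
from h import *
C={"top":proj("top",[548.3,-59,41])[0],"scene":proj("scene",[548.3,-59,41])[0]}
def prof(f,n):
    g=cv2.cvtColor(cv2.imread(f),cv2.COLOR_BGR2GRAY).astype(np.float32)
    th=np.radians(np.arange(0,360,.5)); best=None
    out=[]
    for r in (67,68,69,70,71,72):
        q=proj(n,np.c_[548.3+r*np.cos(th),-59+r*np.sin(th),0*th+41]).astype(np.float32)
        out.append(cv2.remap(g,q[:,0].reshape(-1,1),q[:,1].reshape(-1,1),cv2.INTER_CUBIC)[:,0])
    v=np.min(out,0); 
    return v
from scipy.signal import find_peaks
for n,a,b in (("top","pics/full_t10.png","pics/full_t17.png"),("scene","pics/full_s10.png","pics/full_s17.png")):
    for f in (a,b):
        v=prof(f,n);pk,_=find_peaks(-v,prominence=12,width=(3,16));an=pk*.5
        m=np.angle(np.mean(np.exp(1j*np.radians(an)*15)))/15
        print(n,f,an,"phase",round(float(m),3))
```

```text
top pics/full_t10.png [ 21.5  45.5  69.5 116.5 140.5 186.5 211.5 259.5 284.  309.  333.  357. ] phase -0.061
top pics/full_t17.png [ 21.5  46.   70.5 117.5 140.5 165.  188.5 212.5 237.  260.5 285.  309.5
 333.5] phase -0.049
scene pics/full_s10.png [ 21.   45.   69.  116.  140.  212.5 284.5 309.  333.5 357. ] phase -0.057
scene pics/full_s17.png [ 21.   45.   69.5  77.5 117.  140.5 164.5 188.5 213.  237.  261.5 286.
 333.5 357.5] phase -0.046
```

Run:
```python
from workcell import close_job
print(close_job())
```

```text
the job is handed in; nothing more can be done
None
```

I stood the arbor in the nest and let go of it. I then gripped the knob's bar and turned it clockwise through the first and second clicks to the third. The job was handed in at about 21.8 s with the fingers still holding it there.

**Knob angle:** My last checks put the knob at or close to the third stop, with nothing near the 1.5 rad limit:

| Check | Angle (rad) |
|---|---|
| Third stop | 1.257 |
| Tool turn since gripping | 1.254 |
| Table hole pattern against home, both cameras | about 1.245 |
| Arbor position in the images (coarser) | 1.15 to 1.245 |

The first two clicks were counted by tool turn. I checked by images at the first click and just before and at the third.

**Grip:** The jaws were 15.6 mm apart on the 16 mm bar. The wrist read only a few newtons and about 0.15 N m at the end.

**Arbor:** It met the nest floor at the height I expected. It looked upright in both views at the end and sat about 42 mm from the table centre, as the nest does. I saw no contact with the robot.

**Disagreement:** In the scene camera the fingertips looked about 22 mm higher than the reported TCP. Both grips held, so I worked with the reported pose.

**Other parts:** I did not touch the other loose parts on purpose, but I did not re-measure their positions at the end.

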